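# Wedge up a demonstration cell pack and lock its supply

## Robot

A 6-joint arm with a two-finger parallel gripper is mounted at the origin on the work surface. World frame = base frame: x ahead of the robot, y to its left, z up, the work surface at z = 0. Lengths are in m, angles in degrees, forces in N, time in s.
With the tool pointing down it reaches from about 0.275 to 0.975 m from the base axis. Payload 8.4 kg.
Tool frame: the origin (TCP) lies at the very end of the fingers, on their centre line; the grasp point (between the pads) lies robot.grasp_offset behind it (robot.grasp_offset is the distance from the TCP to the grasp point, in m); x points along the fingers, z is the direction in which the jaws open and shut, and the axes are right-handed (so a half turn about x gives the same grasp; the last joint's range is limited). The gripper opens to 92 mm and grips with 3 to 60 N. Pads are 20 mm wide; open, the fingers measure 128 mm over their backs; the gripper's body (75 mm by 189 mm) begins 69 mm behind the grasp point.
Start: joints at [-67.345, 20.225, 93.587, -0, 66.188, -0.138], TCP at [0.242, -0.576, 0.215] pointing down, gripper open.
Joint ranges: [-150.9, 150.9], [-52.94, 120.26], [3.33, 152.33], [-74.26, 254.26], [0, 154.13], [-172.89, 172.89]. Speed limits (degrees/s): [127.2, 127.2, 159.86, 180, 180, 180].

## Interface

Orientations are given as a 3x3 rotation matrix whose columns are the frame's x, y, z axes.
In Python, from plant import robot gives the robot as it stands.
- The arm moves only by the tool drive_tool, never from a script. Its argument "increments" is a list of rows, each an object of numbers: "dx", "dy", "dz": the shift along the tool's x, y, z in cm; "wx", "wy", "wz": the turn, a rotation vector about the tool's x, y, z in degrees; "hand": the opening, from -1 (shut) to 1 (fully open). In form: [{"dx": .., "dy": .., "dz": .., "wx": .., "wy": .., "wz": .., "hand": ..}, ...]. A call has 1 to 20 rows; each row shifts and turns the commanded pose from where the row before left it, along the tool's axes as they then stand; what a row does not reach is not made up. A row lasts 1/10 s, in which the tool goes at most 50 mm and 8.59 degrees, less where a joint would pass 70% of its speed; a pose out of reach is approached as far as the arm can. A call is refused whole if a number of a shift passes 5 or a number of a turn 8.59, either way. A call with a gripper value outside its range is refused whole. The fingers move at their own pace and stop on an object; "force" is the grip in N (left out, the last holds). Time passes only in rows, so rows that do not move let the fingers close. It gives the time, the measured TCP pose, the force and the opening at its end, in the units of the state.
- robot.observe(): the state, without advancing time (a new reading comes with each control period).
- robot.capture(name): name is "side" or "top"; returns a dict with "pixels" (400x640x3 uint8, blue, green, red), "z_map" (400x640 float32, m along the optical axis (not along the pixel's ray), 0 where there is no reading), "mtx" (3x3 intrinsics, pixels), "D" ([k1, k2, p1, p2, k3] as OpenCV has them; the pictures are not rectified), "view" (4x4, takes a point from world to camera coordinates). Camera axes: x right, y down, z forward; pixel columns grow to the right and rows downward; lengths in m; the calibration is good to about 2 mm. A picture is of the moment at which its call begins.
- robot.finish_job(): hands the job in, once; it reports no verdict.
The state is a dict: "time": time; "qpos": joint angles; "qvel": joint speeds; "joint_torque": joint torques, N m; "tcp_pos": TCP position; "orientation": TCP orientation; "ft_force": force on the tool from outside, world axes, zero at the start; "torque": the same for the moment, N m; "grip_width": finger opening in m.
Only numpy, scipy, OpenCV 4.12 (cv2) and the standard library are available. Lean on these libraries where they do the work, as an engineer would, in place of code of your own. Each camera call takes 0.05 s, during which the arm holds its last target.

## Task

Build the cell pack in the clamping tray: stand every blue cell that is on the bench in the row, terminals up, fill what is left of its four places with grey blanks, and drive the wooden wedge into the last gap until the copper spring plate is pressed back to its red line, so that the pack stays tight by itself. Then, and not before, turn the supply's knob until its pointer is on the red mark, and after that slide the yellow guard fully over the knob. Leave the beaker, the amber bottle and the jar standing where they are.

Things in the scene. Friction and masses are not known exactly. Their poses are not given: they have to be found in the camera images.
- tray: Fixed plywood clamping tray; x across the cell row, away from the robot, y along it (turned up to 0.2 rad); origin under the row's middle line; floor at z 10 mm. Row between two low rails (inner faces x -28 and +28, tops z 22, y -40 to +130), spring plate at the +y end, ramp wall at -y. Four blocks make 136 mm: touching, with the plate at rest (face at y +85), the last face is at y -51.
- ramp (a point): Middle of the slanting face of the fixed aluminium ramp wall (86 mm long, top 50 mm above the bench), tray x 0, y -67 mm, z 30; tray axes. The face follows y = -67 mm + 0.3 x. Between it and the last block is the wedge's gap, wide on the robot's side (-x), narrow at +x. The floor of this lane (tray y -120 to -45) reaches out to x -110 and has no rail.
- spring_plate (a joint): Copper spring plate (50 mm wide, 45 mm high) at the +y end of the row: how far it is pressed back along tray +y, m. 0 at rest, at most 0.012. Its face meets the red lines on the rails at 0.006; 0.005 and more counts as there. Preload 0.75 N, 250 N/m.
- wedge_mid (a point): Wooden wedge, 90 g, 40 mm high: middle of its tapered part, half-way up. x points to the thin end. Taper from x -40 to +40 mm: straight face at y +11, slanting face y = -11 + 0.3 x (34 mm thick at the tab, 10 at the tip). Goes in along tray +x, straight face to the last block. At tray x 0, y -56 the plate is 6 mm back; 10 mm more in x adds 3. Driving takes 8 to 18 N; friction then holds it.
- wedge_tab (a point): Centre of the wedge's straight grip tab (50 mm long, 22 mm wide, 40 mm high, orange end band), half-way up, 65 mm behind wedge_mid on the wedge's -x side; the tab's end face is 90 mm behind wedge_mid. Same axes as wedge_mid.
- cell1_mid (a point): Sealed blue cell with a white collar, 50 mm (its x) by 34 mm (its y), 50 mm high, two 6 mm terminal studs on top, 120 g, upright. This point: its centre, 25 mm up. Two to four cells are there, the rest absent. In the row its x axis lies along the tray's x, either way round; which place it takes is free.
- cell2_mid (a point): Sealed blue cell with a white collar, 50 mm (its x) by 34 mm (its y), 50 mm high, two 6 mm terminal studs on top, 120 g, upright. This point: its centre, 25 mm up. Two to four cells are there, the rest absent. In the row its x axis lies along the tray's x, either way round; which place it takes is free.
- cell3_mid (a point): Sealed blue cell with a white collar, 50 mm (its x) by 34 mm (its y), 50 mm high, two 6 mm terminal studs on top, 120 g, upright. This point: its centre, 25 mm up. Two to four cells are there, the rest absent. In the row its x axis lies along the tray's x, either way round; which place it takes is free.
- cell4_mid (a point): Sealed blue cell with a white collar, 50 mm (its x) by 34 mm (its y), 50 mm high, two 6 mm terminal studs on top, 120 g, upright. This point: its centre, 25 mm up. Two to four cells are there, the rest absent. In the row its x axis lies along the tray's x, either way round; which place it takes is free.
- blank1_mid (a point): Plain grey plastic blank of the cells' size, 50 x 34 x 50 mm, black strip on top, 120 g. This point: its centre, 25 mm up. Fills a place that no cell takes; blanks not needed stay on the bench.
- blank2_mid (a point): Plain grey plastic blank of the cells' size, 50 x 34 x 50 mm, black strip on top, 120 g. This point: its centre, 25 mm up. Fills a place that no cell takes; blanks not needed stay on the bench.
- supply: Fixed grey bench supply, 250 mm (x) by 150 mm (y), 50 mm high; origin at the centre of its underside. Its x axis points away from the robot (turned up to 0.2 rad). Knob at x -70, y 0.
- knob (a joint): Angle of the supply's black knob, rad, growing clockwise seen from above (about the vertical), friction 0.03 N m, range -2.2 to 2.2; it stays where it is left. At 0 its pointer points along the supply's +x; at angle q along (cos q, -sin q) in the supply's x, y.
- knob_grip (a point): On the knob's axis, 74 mm above the bench, at the middle of its bar grip, which is 42 mm long along the pointer, 12 mm wide, from 60 to 85 mm above the bench. A round skirt of 23 mm radius lies below it. Axes of the supply, does not turn.
- pointer (a point): Tip of the knob's white pointer, 32 mm from the knob's axis; turns with the knob.
- mark_spot (a point): Where the pointer's tip must come: 32 mm from the knob's axis, at the inner end of the red mark on the supply's top. The mark's direction differs from start to start. Pointer on the mark: the two points within 5 mm.
- guard (a joint): Clear and yellow guard hood (64 mm long, 94 mm wide, top 100 mm above the bench) that slides along the supply's top: travel towards the supply's -x, m. About 0 to 0.015 at the start; 0.115 at its stop, fully over the knob; 0.108 and more counts. Sliding friction 1.5 N.
- guard_fin (a point): Centre of the upright yellow fin on the guard, by which it is slid: 40 mm long (supply x), 12 mm wide (y), from 100 to 128 mm above the bench; this point at 116 mm.
- beaker: Empty glass beaker, 62 mm across, 80 mm high; origin at the centre of its underside. Not to be disturbed.
- amber_bottle: Amber glass bottle, 52 mm across, 115 mm high; origin at the centre of its underside. Not to be disturbed.
- jar: Glass jar with white lid, 60 mm across, 65 mm high; origin at the centre of its underside. Not to be disturbed.

How it is judged:
By the outcome, as a careful person would: the job done as asked, in the order asked, and still so for the second after the job is handed in, with the robot touching nothing.
Of cell1, cell2, cell3, cell4 only 2 to 4 are there at a start; the rules pass over those that are not, and their reading is None.
At some moment in a run one of cell1, cell2, cell3, cell4, blank1, blank2, wedge may be knocked a few centimetres aside while the robot is not near it.
It also fails if it takes over 208 s, if anything falls off the work surface, if the arm or the gripper's body presses on something with over 40 N, if the wrist force passes 120 N, or if a joint passes its speed limit or range.

## Working session

There is one attempt and no reset: what is moved stays moved. The work goes in short steps, Python scripts to look and compute and a tool call to move; the robot and the scene stay as the last step left them, time stands still between calls to the robot, and variables do not carry over. Pictures are saved under pics/ and viewed, and the job is handed in when it is done.

Besides the shell and the picture viewer there is one more tool, called after "Request:" by a JSON object that holds its "api" and its "payload", one argument or row to a line. drive_tool: Moves the arm, as the interface text tells. Its arguments: {"type":"object","properties":{"increments":{"type":"array","items":{"type":"object","properties":{"dx":{"type":"number"},"dy":{"type":"number"},"dz":{"type":"number"},"wx":{"type":"number"},"wy":{"type":"number"},"wz":{"type":"number"},"hand":{"type":"number"}}}},"force":{"type":"number"}},"required":["increments"]}

```bash
ls; mkdir -p pics; python3 - <<'E'
from plant import robot
import cv2,numpy as np
s=robot.observe();print(s); print(robot.grasp_offset)
for n in("top","side"):
    c=robot.capture(n);cv2.imwrite(f"pics/{n}0.png",c["pixels"]);np.savez(f"pics/{n}0.npz",**c);print(c["mtx"],c["D"],c["view"])
E
```

```text
pics
{'time': 0.0, 'qpos': array([-6.73455132e+01,  2.02614319e+01,  9.36277975e+01, -7.67647089e-04,
        6.61873836e+01, -1.37429022e-01]), 'qvel': array([ 0.07850572, -0.01954032, -0.00990676, -0.02303722,  0.05231326,
        0.11994299]), 'joint_torque': array([ 2.70598459e-03, -5.93826985e+01, -3.34210145e+01,  6.99926284e-02,
        2.34894245e-02, -1.45355311e-04]), 'tcp_pos': array([ 0.24192755, -0.57575639,  0.21388473]), 'orientation': array([[-5.26345861e-04,  9.21915718e-01,  3.87390155e-01],
       [ 1.22926002e-03,  3.87390512e-01, -9.21914898e-01],
       [-9.99999106e-01, -9.04286117e-06, -1.33717553e-03]]), 'ft_force': array([ 0.48364154, -0.22562419, -0.83205926]), 'torque': array([-0.01286948, -0.00693011,  0.01044819]), 'grip_width': 0.09211364804567748}
0.0187
[[430.73306919   0.         322.13847598]
 [  0.         430.73306919 198.57548086]
 [  0.           0.           1.        ]] [-0.07287493  0.          0.          0.          0.        ] [[ 9.47035803e-03 -9.99955082e-01 -3.82607040e-04 -3.32781287e-02]
 [-9.97976946e-01 -9.42756643e-03 -6.28739684e-02  6.24491651e-01]
 [ 6.28675372e-02  9.77271997e-04 -9.98021401e-01  1.24788929e+00]
 [ 0.00000000e+00  0.00000000e+00  0.00000000e+00  1.00000000e+00]]
[[458.83583627   0.         321.56038234]
 [  0.         458.83583627 197.19652581]
 [  0.           0.           1.        ]] [0.01352892 0.         0.         0.         0.        ] [[-0.7699385  -0.6377204   0.02252531  0.46564853]
 [-0.42732374  0.4890618  -0.76040317  0.3573591 ]
 [ 0.47390835 -0.59508928 -0.64906058  0.79915586]
 [ 0.          0.          0.          1.        ]]
```

View pics/top0.png

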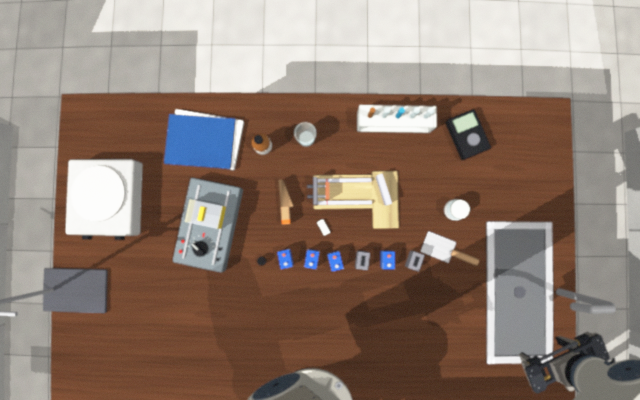

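View pics/side0.png

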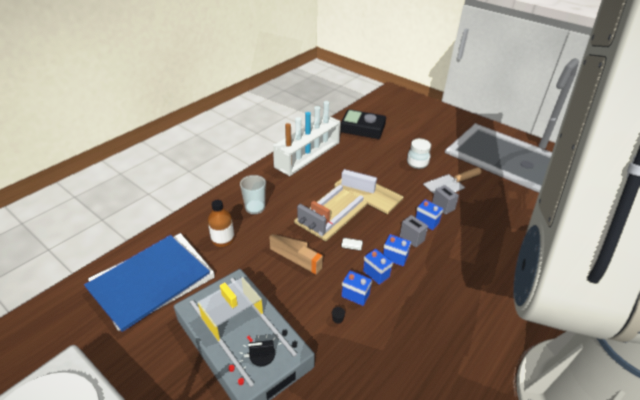

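The top view shows four blue cells, at about (285,259), (312,259), (336,261) and (389,259). There are two grey blanks at (362,260) and (415,260). The wedge is at (285,202), the tray around (355,195), and the supply around (207,225). Next I'll measure them on a rectified map.

```bash
cat > h.py <<'E'
import numpy as np,cv2
def cloud(c):
    z=c["z_map"];h,w=z.shape
    u,v=np.meshgrid(np.arange(w),np.arange(h))
    p=cv2.undistortPoints(np.stack([u,v],-1).reshape(-1,1,2).astype(np.float64),c["mtx"],c["D"]).reshape(h,w,2)
    P=np.dstack([p[...,0]*z,p[...,1]*z,z])
    V=c["view"];R=V[:3,:3];t=V[:3,3]
    W=(P-t)@R
    W[z==0]=np.nan
    return W
def onplane(c,uv,zp):
    p=cv2.undistortPoints(np.array(uv,float).reshape(-1,1,2),c["mtx"],c["D"]).reshape(-1,2)
    V=c["view"];R=V[:3,:3];t=V[:3,3]
    d=np.c_[p,np.ones(len(p))]@R; o=-R.T@t
    s=(zp-o[2])/d[:,2]
    return o+d*s[:,None]
def proj(c,P):
    V=c["view"];r,_=cv2.Rodrigues(V[:3,:3])
    return cv2.projectPoints(np.array(P,float).reshape(-1,1,3),r,V[:3,3],c["mtx"],c["D"])[0].reshape(-1,2)
def rect(c,zp,x0,x1,y0,y1,res=0.001):
    # rectified picture at plane zp : rows decreasing x, cols decreasing y
    xs=np.arange(x1,x0,-res);ys=np.arange(y1,y0,-res)
    X,Y=np.meshgrid(xs,ys,indexing="ij")
    uv=proj(c,np.stack([X,Y,np.full_like(X,zp)],-1)).reshape(*X.shape,2).astype(np.float32)
    return cv2.remap(c["pixels"],uv[...,0],uv[...,1],cv2.INTER_CUBIC)
E
python3 - <<'E'
from h import *
for n in("top","side"):
    c=dict(np.load(f"pics/{n}0.npz"));W=cloud(c)
    z=W[...,2]
    print(n,np.isnan(z).mean())
    if n=="top":
        for uv in [(285,259),(312,259),(336,261),(362,260),(389,259),(415,260),(285,202),(350,190),(200,248),(202,213),(300,300),(261,145),(305,133),(457,209),(320,190)]:
            print(uv,np.round(W[uv[1],uv[0]],4))
    c=c
    im=c["pixels"]
c=dict(np.load("pics/top0.npz"))
im=c["pixels"]
cv2.imwrite("pics/crop1.png",cv2.resize(im[170:275,255:445],None,fx=4.2,fy=4.2,interpolation=cv2.INTER_CUBIC))
cv2.imwrite("pics/crop2.png",cv2.resize(im[170:280,165:295],None,fx=5,fy=5,interpolation=cv2.INTER_CUBIC))
c=dict(np.load("pics/side0.npz"))
im=c["pixels"]
cv2.imwrite("pics/crop3.png",cv2.resize(im[160:310,260:470],None,fx=3.8,fy=3.8,interpolation=cv2.INTER_CUBIC))
cv2.imwrite("pics/crop4.png",cv2.resize(im[260:400,170:320],None,fx=4,fy=4,interpolation=cv2.INTER_CUBIC))
E
```

```text
top 0.00420703125
(285, 259) [0.4492 0.0769 0.0504]
(312, 259) [ 4.498e-01 -1.000e-04  4.750e-02]
(336, 261) [ 0.445  -0.0686  0.0507]
(362, 260) [ 0.4485 -0.1426  0.0516]
(389, 259) [ 0.452  -0.2196  0.0524]
(415, 260) [ 0.4494 -0.2946  0.0501]
(285, 202) [0.6127 0.0804 0.0364]
(350, 190) [ 0.6519 -0.11    0.0076]
(200, 248) [0.4786 0.3155 0.0728]
(202, 213) [0.5758 0.2966 0.1281]
(300, 300) [ 0.3244  0.0354 -0.003 ]
(261, 145) [0.7696 0.1458 0.0896]
(305, 133) [0.8228 0.0261 0.0061]
(457, 209) [ 0.5957 -0.4122  0.066 ]
(320, 190) [ 0.6509 -0.0208  0.0091]
side 0.00425390625
```

View pics/crop1.png

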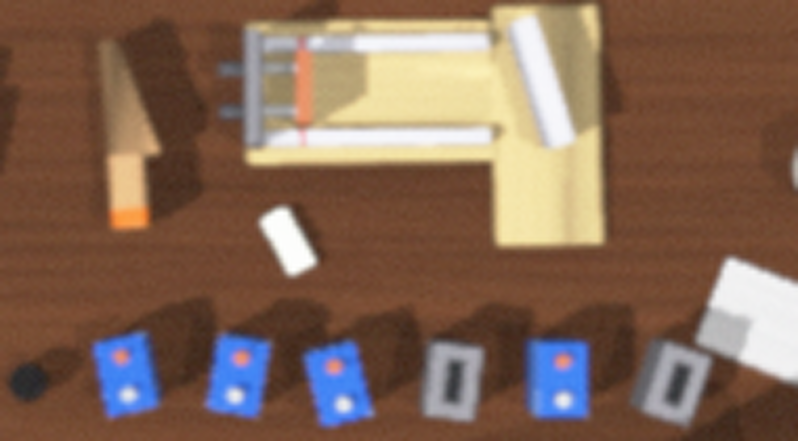

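View pics/crop2.png

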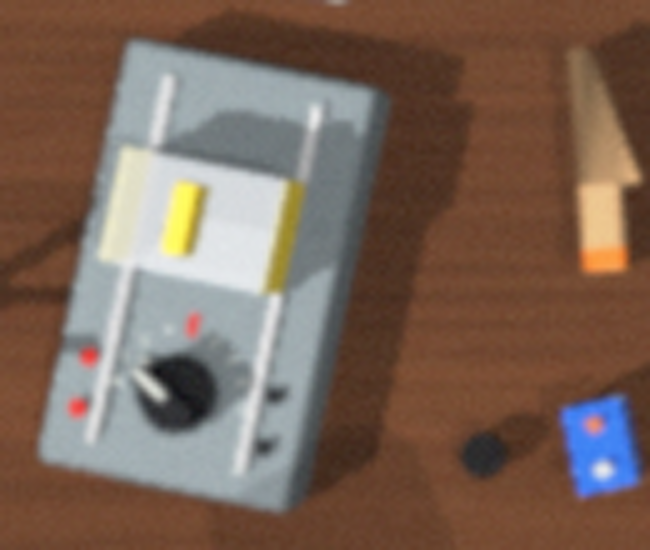

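View pics/crop3.png

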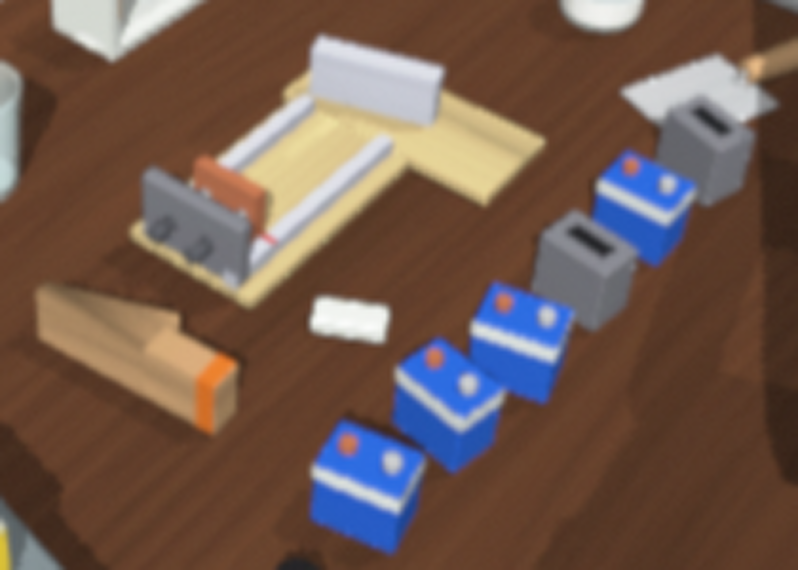

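View pics/crop4.png

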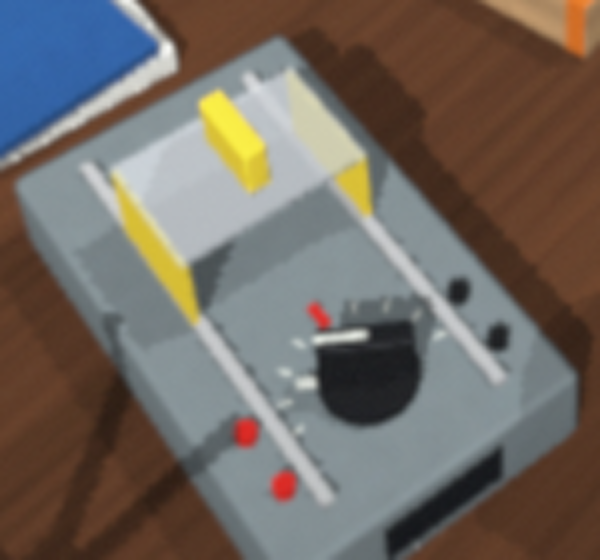

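```bash
cat > meas.py <<'E'
from h import *
def blobs(c,kind,zp=0.05,box=(0.30,0.85,-0.45,0.45),amin=900):
    x0,x1,y0,y1=box;res=0.0005
    im=rect(c,zp,x0,x1,y0,y1,res)
    hsv=cv2.cvtColor(im,cv2.COLOR_BGR2HSV);H,S,V=cv2.split(hsv)
    if kind=="blue": m=(H>100)&(H<130)&(S>120)&(V>100)
    if kind=="wood": m=(H>8)&(H<30)&(S>60)&(V>120)
    if kind=="orange": m=(H>5)&(H<18)&(S>170)&(V>190)
    if kind=="yellow": m=(H>24)&(H<33)&(S>170)&(V>190)
    m=m.astype(np.uint8)*255
    m=cv2.morphologyEx(m,cv2.MORPH_CLOSE,np.ones((19,19),np.uint8))
    m=cv2.morphologyEx(m,cv2.MORPH_OPEN,np.ones((9,9),np.uint8))
    cs,_=cv2.findContours(m,cv2.RETR_EXTERNAL,cv2.CHAIN_APPROX_NONE)
    out=[]
    for k in cs:
        if cv2.contourArea(k)*res*res*1e6<amin: continue
        (cu,cv_),(w,h),a=cv2.minAreaRect(k)
        b=cv2.boxPoints(((cu,cv_),(w,h),a))
        P=np.c_[x1-b[:,1]*res,y1-b[:,0]*res]
        e1=P[1]-P[0];e2=P[2]-P[1]
        L=e1 if np.linalg.norm(e1)>np.linalg.norm(e2) else e2
        if L[0]<0:L=-L
        out.append((P.mean(0),np.degrees(np.arctan2(L[1],L[0])),sorted([np.linalg.norm(e1),np.linalg.norm(e2)])))
    return sorted(out,key=lambda o:-o[0][1])
def show(c,kind,**k):
    for p,a,s in blobs(c,kind,**k): print(kind,np.round(p,4),"long axis deg",round(a,1),"mm",np.round(np.array(s)*1e3,1))
E
python3 - <<'E'
from meas import *
c=dict(np.load("pics/top0.npz"))
V=c["view"];print(-V[:3,:3].T@V[:3,3])
show(c,"blue");show(c,"orange",zp=0.04,amin=100);show(c,"yellow",zp=0.128,amin=100)
def grid(n,zp,b,res,f):
    im=rect(c,zp,*b,res);im=cv2.resize(im,None,fx=f,fy=f,interpolation=cv2.INTER_CUBIC)
    x0,x1,y0,y1=b;s=f/res
    for x in np.arange(np.ceil(x0*50)/50,x1,.02):
        v=int((x1-x)*s);cv2.line(im,(0,v),(im.shape[1],v),(0,0,0),1);cv2.putText(im,f"{x:.2f}",(0,v-1),0,.35,(255,255,255))
    for y in np.arange(np.ceil(y0*50)/50,y1,.02):
        u=int((y1-y)*s);cv2.line(im,(u,0),(u,im.shape[0]),(0,0,0),1);cv2.putText(im,f"{y:.2f}",(u,10),0,.35,(255,255,255))
    cv2.imwrite(n,im);print(im.shape)
grid("pics/tray22.png",0.022,(0.53,0.73,-0.25,0.05),.0005,1.3)
grid("pics/sup50.png",0.05,(0.42,0.66,0.20,0.42),.0005,1.2)
grid("pics/wedge40.png",0.04,(0.51,0.69,0.02,0.14),.0005,1.6)
E
```

```text
[ 0.5450917  -0.02860872  1.28467175]
blue [0.7862 0.3338] long axis deg 86.0 mm [141.5 195.2]
blue [0.4505 0.0775] long axis deg 12.3 mm [37.7 51.6]
blue [0.4508 0.0023] long axis deg -8.7 mm [36.8 52.5]
blue [ 0.4452 -0.0658] long axis deg 15.4 mm [36.4 53. ]
blue [ 0.4498 -0.2152] long axis deg -0.0 mm [41.5 52.5]
orange [0.5555 0.0782] long axis deg -86.4 mm [10.5 24.8]
(520, 780, 3)
(577, 528, 3)
(576, 384, 3)
```

View pics/tray22.png

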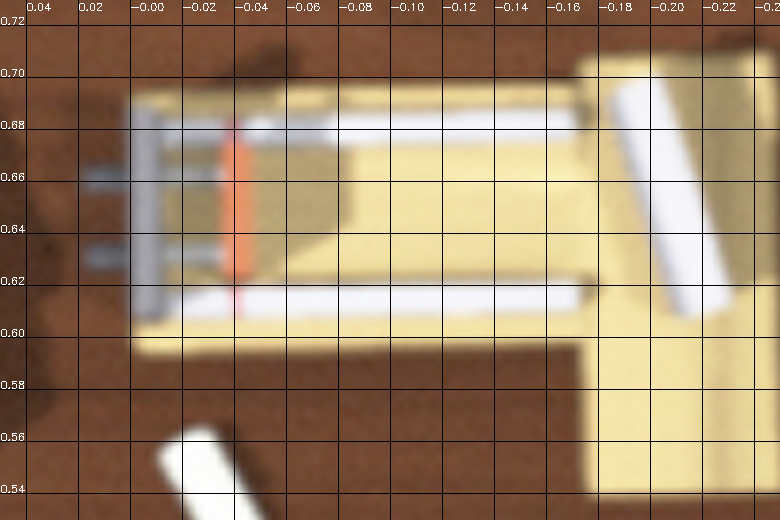

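View pics/sup50.png

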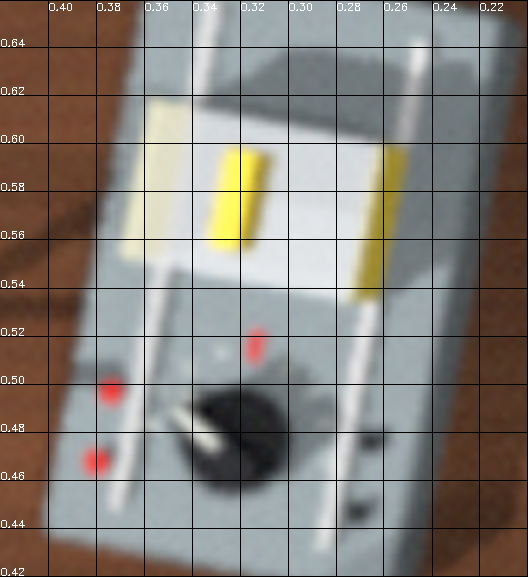

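View pics/wedge40.png

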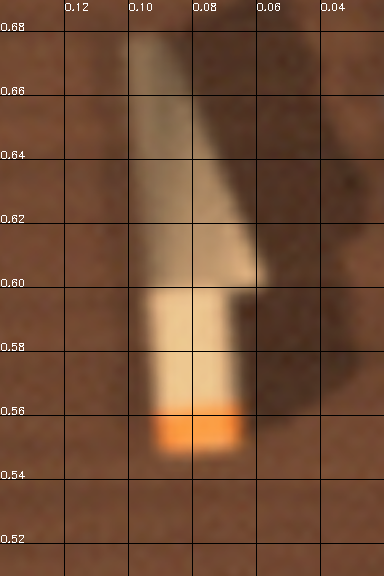

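```bash
cat > edges.py <<'E'
from h import *
def edge(c,zp,p0,p1,n,half=0.012,sign=None):
    """find strongest gradient across the segment p0-p1 (world xy) at plane zp; returns points"""
    p0=np.array(p0);p1=np.array(p1);d=(p1-p0)/np.linalg.norm(p1-p0);nr=np.array([-d[1],d[0]])
    s=np.arange(-half,half,0.00025)
    g=cv2.cvtColor(c["pixels"],cv2.COLOR_BGR2GRAY).astype(np.float32)
    out=[]
    for t in np.linspace(0,1,n):
        q=p0+(p1-p0)*t+s[:,None]*nr
        uv=proj(c,np.c_[q,np.full(len(q),zp)]).astype(np.float32)
        pr=cv2.remap(g,uv[:,0].reshape(1,-1),uv[:,1].reshape(1,-1),cv2.INTER_CUBIC).ravel()
        gr=np.gradient(cv2.GaussianBlur(pr.reshape(1,-1),(0,0),4).ravel())
        if sign: gr=gr*sign
        else: gr=abs(gr)
        i=gr.argmax();w=np.clip(gr[max(0,i-8):i+9],0,None);ss=s[max(0,i-8):i+9]
        out.append(p0+(p1-p0)*t+nr*(w*ss).sum()/w.sum())
    out=np.array(out)
    return out
def line(P):
    for _ in range(3):
        m=P.mean(0);u,sv,v=np.linalg.svd(P-m);r=(P-m)@v[1]
        P=P[abs(r)<max(2*np.std(r),3e-4)]
    d=v[0]
    return m,d,np.std((P-m)@v[1])
E
python3 - <<'E'
from edges import *
c=dict(np.load("pics/top0.npz"))
T=[("low rail inner z22",.022,(.6215,-.06),(.6225,-.16)),
("low rail outer z22",.022,(.609,-.03),(.611,-.165)),
("up rail outer z22",.022,(.686,-.07),(.688,-.16)),
("up rail inner z22",.022,(.673,-.09),(.675,-.16)),
("ply low edge z10",.010,(.596,-.01),(.598,-.165)),
("lane left z10",.010,(.59,-.170),(.545,-.171)),
("lane bottom z10",.010,(.541,-.18),(.542,-.24)),
("lane right z10",.010,(.61,-.245),(.55,-.247)),
("plate face z40",.045,(.67,-.043),(.63,-.043)),
("plate back z40",.045,(.67,-.034),(.63,-.034)),
("ramp face z50",.050,(.69,-.186),(.62,-.207)),
("ramp back z50",.050,(.69,-.203),(.62,-.224)),
]
for n,z,a,b in T:
    P=edge(c,z,a,b,15,half=.007);m,d,s=line(P)
    print(n,np.round(m,4),"ang",round(np.degrees(np.arctan2(d[1],d[0])),2),"std mm",round(s*1e3,2))
E
```

```text
low rail inner z22 [ 0.6199 -0.1029] ang -89.04 std mm 0.1
low rail outer z22 [ 0.6105 -0.0997] ang 91.04 std mm 0.22
up rail outer z22 [ 0.6865 -0.122 ] ang -88.45 std mm 0.17
up rail inner z22 [ 0.677  -0.1249] ang -88.07 std mm 0.31
ply low edge z10 [ 0.5972 -0.0891] ang 91.62 std mm 0.19
lane left z10 [ 0.5676 -0.175 ] ang -178.6 std mm 0.04
lane bottom z10 [ 0.5401 -0.21  ] ang 91.35 std mm 0.19
lane right z10 [ 0.5802 -0.2505] ang -177.93 std mm 0.1
plate face z40 [ 0.651 -0.038] ang -179.57 std mm 0.12
plate back z40 [ 0.65   -0.0345] ang 179.03 std mm 1.2
ramp face z50 [ 0.6538 -0.1952] ang -162.45 std mm 0.28
ramp back z50 [ 0.6552 -0.2143] ang -162.47 std mm 0.18
```

```bash
cat >> meas.py <<'E'
def tops(c,zlo=.040,zhi=.062,box=(.35,.60,-.36,.14),amin=60):
    W=cloud(c);z=W[...,2]
    m=((z>zlo)&(z<zhi)&(W[...,0]>box[0])&(W[...,0]<box[1])&(W[...,1]>box[2])&(W[...,1]<box[3])).astype(np.uint8)
    n,l,st,ce=cv2.connectedComponentsWithStats(m)
    out=[]
    for i in range(1,n):
        if st[i,4]<amin: continue
        k=l==i
        P=W[k][:,:2].copy();hsv=cv2.cvtColor(c["pixels"],cv2.COLOR_BGR2HSV)[k]
        zz=np.median(W[k][:,2])
        uv=np.argwhere(k)[:,::-1]
        Q=onplane(c,uv,0.05)[:,:2]
        mu=Q.mean(0);u,s,v=np.linalg.svd(Q-mu,full_matrices=False);d=v[0]*np.sign(v[0,0])
        ext=[np.sqrt(12)*sv/np.sqrt(len(Q)) for sv in s]
        out.append((mu,np.degrees(np.arctan2(d[1],d[0])),ext,zz,len(Q),"blue" if np.median(hsv[:,1])>120 else "grey"))
    return sorted(out,key=lambda o:-o[0][1])
def showtops(c,**k):
    for o in tops(c,**k): print(o[5],np.round(o[0],4),"deg",round(o[1],1),"mm",np.round(np.array(o[2])*1e3,1),"z",round(o[3],4),o[4])
E
python3 - <<'E'
from meas import *
c=dict(np.load("pics/top0.npz"))
showtops(c);showtops(c,zlo=.025,zhi=.06,box=(.5,.7,.02,.14))
# studs
for b in blobs(c,"blue")[1:]:pass
W=cloud(c);m=(W[...,0]>.3)&(W[...,0]<.36)&(W[...,1]>-.2)&(W[...,1]<0);print("bench z",np.nanmedian(W[m][:,2]),np.nanstd(W[m][:,2]))
E
```

```text
blue [0.4497 0.0773] deg 11.9 mm [50.8 34.5] z 0.0501 216
blue [0.4501 0.0008] deg -8.9 mm [50.9 34.1] z 0.0506 215
blue [ 0.4449 -0.0672] deg 14.0 mm [50.9 34.2] z 0.0501 212
grey [ 0.4475 -0.1452] deg -5.0 mm [50.2 34.7] z 0.0503 215
blue [ 0.4491 -0.2156] deg 1.5 mm [49.1 34.6] z 0.0507 205
grey [ 0.4462 -0.2954] deg -19.3 mm [49.4 35.5] z 0.0505 215
grey [0.6098 0.0801] deg 6.7 mm [116.9  26.5] z 0.0399 356
bench z 0.00022947801302552006 0.0025181399210814073
```

```bash
cat > go.py <<'E'
import numpy as np,cv2
from scipy.spatial.transform import Rotation as Ro
from plant import robot
TO=np.array([.6484,-.1293]);TH=np.radians(1.3)
def tray(x,y): # mm -> world
    c,s=np.cos(TH),np.sin(TH);x/=1e3;y/=1e3
    return TO+np.array([c*x-s*y,s*x+c*y])
def R(phi):
    f=np.radians(phi);z=np.array([np.cos(f),np.sin(f),0]);x=np.array([0,0,-1.]);return np.c_[x,np.cross(z,x),z]
def st():
    s=robot.observe();print("t %.1f tcp %s w %.1fmm F %s q6 %.0f"%(s["time"],np.round(s["tcp_pos"],4),s["grip_width"]*1e3,np.round(s["ft_force"],1),s["qpos"][5]));return s
def to(x,y,z,phi):
    s=st();R0=s["orientation"];R1=R(phi)
    w=np.degrees(Ro.from_matrix(R0.T@R1).as_rotvec())
    d=np.array([x,y,z])-s["tcp_pos"]
    print("jaw now %.1f"%np.degrees(np.arctan2(R0[1,2],R0[0,2])),"turn",np.round(w,2),"shift after turn cm",np.round(R1.T@d*100,2),"before",np.round(R0.T@d*100,2))
E
python3 -c "
from go import *
to(.4497,.0773,.11,11.9);[print(tray(0,y)) for y in (68,34,0,-34)]"
```

```text
t 0.1 tcp [ 0.2419 -0.5758  0.2139] w 92.4mm F [ 0.7 -0.1 -0.8] q6 -0
jaw now -67.2 turn [-7.911e+01 -6.000e-02 -5.000e-02] shift after turn cm [10.39 59.62 33.8 ] before [ 10.46  44.45 -52.15]
[ 0.64685726 -0.0613175 ]
[ 0.64762863 -0.09530875]
[ 0.6484 -0.1293]
[ 0.64917137 -0.16329125]
```

Request:
{"api": "drive_tool", "payload": {
  "increments": [
    {"wx":-7.91,"hand":1},
    {"wx":-7.91},
    {"wx":-7.91},
    {"wx":-7.91},
    {"wx":-7.91},
    {"wx":-7.91},
    {"wx":-7.91},
    {"wx":-7.91},
    {"wx":-7.91},
    {"wx":-7.91}
  ],
  "force": 25
}}

```text
invalid input at $.increments[0]: expected keys dx, dy, dz, wx, wy, wz, hand
```

Request:
{"api": "drive_tool", "payload": {
  "increments": [
    {"dy":3.975,"dz":2.253,"dx":0.3},
    {"dy":3.975,"dz":2.253,"dx":0.3},
    {"dy":3.975,"dz":2.253,"dx":0.3},
    {"dy":3.975,"dz":2.253,"dx":0.3},
    {"dy":3.975,"dz":2.253,"dx":0.3},
    {"dy":3.975,"dz":2.253,"dx":0.3},
    {"dy":3.975,"dz":2.253,"dx":0.3},
    {"dy":3.975,"dz":2.253,"dx":0.3},
    {"dy":3.975,"dz":2.253,"dx":0.3},
    {"dy":3.975,"dz":2.253,"dx":0.3},
    {"dy":3.975,"dz":2.253,"dx":0.3},
    {"dy":3.975,"dz":2.253,"dx":0.3},
    {"dy":3.975,"dz":2.253,"dx":0.3},
    {"dy":3.975,"dz":2.253,"dx":0.3},
    {"dy":3.975,"dz":2.253,"dx":0.3},
    {}
  ]
}}

```text
invalid input at $.increments[0]: expected keys dx, dy, dz, wx, wy, wz, hand
```

```bash
python3 -c "
from go import *
to(.4497,.0773,.017,11.9)"
```

```text
t 0.1 tcp [ 0.2419 -0.5758  0.2139] w 92.4mm F [ 0.7 -0.1 -0.8] q6 -0
jaw now -67.2 turn [-7.911e+01 -6.000e-02 -5.000e-02] shift after turn cm [19.69 59.62 33.8 ] before [ 19.76  44.45 -52.14]
```

```bash
cat >> go.py <<'E'
def rows(x,y,z,phi,n=None):
    s=st();R0=s["orientation"];R1=R(phi)
    w=Ro.from_matrix(R0.T@R1).as_rotvec();d=np.array([x,y,z])-s["tcp_pos"]
    if n is None: n=int(np.ceil(max(np.linalg.norm(d)/.047,np.degrees(np.linalg.norm(w))/8.4,1)))
    while 1:
        Rw=Ro.from_rotvec(w/n).as_matrix();A=np.zeros((3,3));M=R0.copy()
        for k in range(n): A+=M;M=M@Rw
        q=np.linalg.solve(A,d)
        if np.linalg.norm(q)<.0495:break
        n+=1
    q=q*100;w=np.degrees(w)/n
    print(n,"rows of",'{"dx":%.3f,"dy":%.3f,"dz":%.3f,"wx":%.2f,"wy":%.2f,"wz":%.2f,"hand":}'%(*q,*w))
E
python3 -c "
from go import *
rows(.4497,.0773,.11,11.9)"
```

```text
t 0.1 tcp [ 0.2419 -0.5758  0.2139] w 92.4mm F [ 0.7 -0.1 -0.8] q6 -0
16 rows of {"dx":0.651,"dy":4.532,"dz":-1.003,"wx":-4.94,"wy":-0.00,"wz":-0.00,"hand":}
```

Request:
{"api": "drive_tool", "payload": {
  "increments": [
    {"dx":0.65,"dy":4.53,"dz":-1.0,"wx":-4.94,"wy":0,"wz":0,"hand":1},
    {"dx":0.65,"dy":4.53,"dz":-1.0,"wx":-4.94,"wy":0,"wz":0,"hand":1},
    {"dx":0.65,"dy":4.53,"dz":-1.0,"wx":-4.94,"wy":0,"wz":0,"hand":1},
    {"dx":0.65,"dy":4.53,"dz":-1.0,"wx":-4.94,"wy":0,"wz":0,"hand":1},
    {"dx":0.65,"dy":4.53,"dz":-1.0,"wx":-4.94,"wy":0,"wz":0,"hand":1},
    {"dx":0.65,"dy":4.53,"dz":-1.0,"wx":-4.94,"wy":0,"wz":0,"hand":1},
    {"dx":0.65,"dy":4.53,"dz":-1.0,"wx":-4.94,"wy":0,"wz":0,"hand":1},
    {"dx":0.65,"dy":4.53,"dz":-1.0,"wx":-4.94,"wy":0,"wz":0,"hand":1},
    {"dx":0.65,"dy":4.53,"dz":-1.0,"wx":-4.94,"wy":0,"wz":0,"hand":1},
    {"dx":0.65,"dy":4.53,"dz":-1.0,"wx":-4.94,"wy":0,"wz":0,"hand":1},
    {"dx":0.65,"dy":4.53,"dz":-1.0,"wx":-4.94,"wy":0,"wz":0,"hand":1},
    {"dx":0.65,"dy":4.53,"dz":-1.0,"wx":-4.94,"wy":0,"wz":0,"hand":1},
    {"dx":0.65,"dy":4.53,"dz":-1.0,"wx":-4.94,"wy":0,"wz":0,"hand":1},
    {"dx":0.65,"dy":4.53,"dz":-1.0,"wx":-4.94,"wy":0,"wz":0,"hand":1},
    {"dx":0.65,"dy":4.53,"dz":-1.0,"wx":-4.94,"wy":0,"wz":0,"hand":1},
    {"dx":0.65,"dy":4.53,"dz":-1.0,"wx":-4.94,"wy":0,"wz":0,"hand":1},
    {"dx":0,"dy":0,"dz":0,"wx":0,"wy":0,"wz":0,"hand":1},
    {"dx":0,"dy":0,"dz":0,"wx":0,"wy":0,"wz":0,"hand":1}
  ],
  "force": 25
}}

```text
time: 1.9
tcp_pos: [0.4501, 0.0771, 0.1104]
orientation: [[-0.0, -0.207, 0.978], [-0.0, 0.978, 0.207], [-1.0, -0.0, -0.0]]
ft_force: [1.2, -0.2, 0.2]
grip_width: 0.0918
```

```bash
cat > look.py <<'E'
from meas import *
import sys
from go import *
def shot(n,name):
    c=robot.capture(n);cv2.imwrite(f"pics/{name}.png",c["pixels"]);np.savez(f"pics/{name}.npz",**c);return c
E
python3 -c "
from look import *
c=shot('top','t1');showtops(c)
rows(.4497,.0773,.017,11.9)"
```

```text
blue [0.4502 0.0007] deg -8.0 mm [50.7 34. ] z 0.0502 213
blue [ 0.445  -0.0672] deg 14.3 mm [51.1 34.1] z 0.0504 213
grey [ 0.4476 -0.1451] deg -4.4 mm [50.5 34.6] z 0.0505 215
blue [ 0.449  -0.2157] deg -0.6 mm [48.7 34.2] z 0.0507 204
grey [ 0.4462 -0.295 ] deg -20.8 mm [49.5 36.3] z 0.0504 220
t 1.9 tcp [0.4507 0.0762 0.1106] w 92.0mm F [-1.  -0.4  0.7] q6 -2
2 rows of {"dx":4.682,"dy":0.063,"dz":-0.039,"wx":-0.02,"wy":0.00,"wz":0.01,"hand":}
```

Request:
{"api": "drive_tool", "payload": {
  "increments": [
    {"dx":3.1,"dy":0,"dz":0,"wx":0,"wy":0,"wz":0,"hand":1},
    {"dx":3.1,"dy":0,"dz":0,"wx":0,"wy":0,"wz":0,"hand":1},
    {"dx":3.1,"dy":0,"dz":0,"wx":0,"wy":0,"wz":0,"hand":1},
    {"dx":0,"dy":0,"dz":0,"wx":0,"wy":0,"wz":0,"hand":1},
    {"dx":0,"dy":0,"dz":0,"wx":0,"wy":0,"wz":0,"hand":-1},
    {"dx":0,"dy":0,"dz":0,"wx":0,"wy":0,"wz":0,"hand":-1},
    {"dx":0,"dy":0,"dz":0,"wx":0,"wy":0,"wz":0,"hand":-1},
    {"dx":0,"dy":0,"dz":0,"wx":0,"wy":0,"wz":0,"hand":-1},
    {"dx":0,"dy":0,"dz":0,"wx":0,"wy":0,"wz":0,"hand":-1},
    {"dx":0,"dy":0,"dz":0,"wx":0,"wy":0,"wz":0,"hand":-1}
  ]
}}

```text
time: 2.95
tcp_pos: [0.4507, 0.0764, 0.0181]
orientation: [[0.001, -0.205, 0.979], [0.0, 0.979, 0.205], [-1.0, -0.0, 0.001]]
ft_force: [-1.7, -1.0, 7.6]
grip_width: 0.0497
```

```bash
python3 -c "
from look import *
p=tray(0,66);rows(*p,.1,1.3)"
```

```text
t 3.0 tcp [0.4507 0.0764 0.0181] w 49.7mm F [-1.7 -1.   7.6] q6 -2
6 rows of {"dx":-1.364,"dy":-2.737,"dz":2.945,"wx":1.76,"wy":0.01,"wz":-0.00,"hand":}
```

Request:
{"api": "drive_tool", "payload": {
  "increments": [
    {"dx":-3.1,"dy":0,"dz":0,"wx":0,"wy":0,"wz":0,"hand":-1},
    {"dx":-3.1,"dy":0,"dz":0,"wx":0,"wy":0,"wz":0,"hand":-1},
    {"dx":-3.1,"dy":0,"dz":0,"wx":0,"wy":0,"wz":0,"hand":-1},
    {"dx":0,"dy":0,"dz":0,"wx":0,"wy":0,"wz":0,"hand":-1}
  ]
}}

```text
time: 3.35
tcp_pos: [0.4529, 0.0768, 0.1139]
orientation: [[0.006, -0.205, 0.979], [0.001, 0.979, 0.205], [-1.0, -0.0, 0.006]]
ft_force: [0.1, 0.1, -1.6]
grip_width: 0.0499
```

```bash
python3 -c "
from look import *
p=tray(0,64);rows(*p,.1,1.3)"
```

```text
t 3.4 tcp [0.4529 0.0768 0.1139] w 49.9mm F [ 0.1  0.1 -1.6] q6 -2
6 rows of {"dx":0.243,"dy":-2.772,"dz":2.903,"wx":1.76,"wy":0.06,"wz":-0.00,"hand":}
```

Request:
{"api": "drive_tool", "payload": {
  "increments": [
    {"dx":0.24,"dy":-2.77,"dz":2.9,"wx":1.76,"wy":0,"wz":0,"hand":-1},
    {"dx":0.24,"dy":-2.77,"dz":2.9,"wx":1.76,"wy":0,"wz":0,"hand":-1},
    {"dx":0.24,"dy":-2.77,"dz":2.9,"wx":1.76,"wy":0,"wz":0,"hand":-1},
    {"dx":0.24,"dy":-2.77,"dz":2.9,"wx":1.76,"wy":0,"wz":0,"hand":-1},
    {"dx":0.24,"dy":-2.77,"dz":2.9,"wx":1.76,"wy":0,"wz":0,"hand":-1},
    {"dx":0.24,"dy":-2.77,"dz":2.9,"wx":1.76,"wy":0,"wz":0,"hand":-1},
    {"dx":0,"dy":0,"dz":0,"wx":0,"wy":0,"wz":0,"hand":-1},
    {"dx":0,"dy":0,"dz":0,"wx":0,"wy":0,"wz":0,"hand":-1},
    {"dx":0,"dy":0,"dz":0,"wx":0,"wy":0,"wz":0,"hand":-1}
  ]
}}

```text
time: 4.25
tcp_pos: [0.6427, -0.0651, 0.095]
orientation: [[-0.002, -0.023, 1.0], [0.0, 1.0, 0.023], [-1.0, 0.0, -0.002]]
ft_force: [-0.2, 0.3, -1.2]
grip_width: 0.0496
```

```bash
python3 -c "
from look import *
p=tray(0,64);print(p);rows(*p,.1,1.3)
c=shot('side','s2');cv2.imwrite('pics/s2c.png',cv2.resize(c['pixels'][130:330,230:460],None,fx=3,fy=3,interpolation=cv2.INTER_CUBIC))
c=shot('top','t2');showtops(c)"
```

```text
[ 0.64694801 -0.06531647]
t 4.2 tcp [ 0.6427 -0.0651  0.095 ] w 49.6mm F [-0.2  0.3 -1.2] q6 -7
1 rows of {"dx":-0.496,"dy":-0.033,"dz":0.423,"wx":0.00,"wy":-0.14,"wz":-0.03,"hand":}
blue [ 0.4495 -0.2157] deg 0.5 mm [49.6 34.1] z 0.0508 209
grey [ 0.4461 -0.2953] deg -19.5 mm [49.4 35.7] z 0.0503 215
```

View pics/s2c.png

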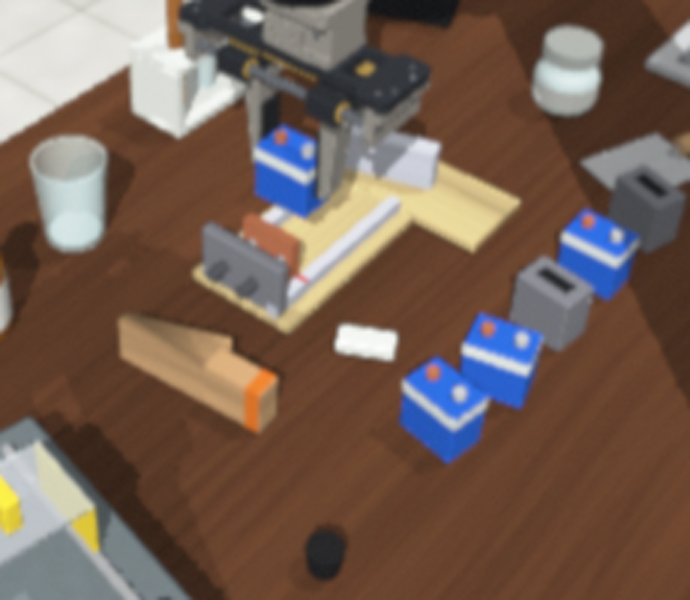

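Request:
{"api": "drive_tool", "payload": {
  "increments": [
    {"dx":1,"dy":0,"dz":0.42,"wx":0,"wy":0,"wz":0,"hand":-1},
    {"dx":2,"dy":0,"dz":0,"wx":0,"wy":0,"wz":0,"hand":-1},
    {"dx":1.8,"dy":0,"dz":0,"wx":0,"wy":0,"wz":0,"hand":-1},
    {"dx":0,"dy":0,"dz":0,"wx":0,"wy":0,"wz":0,"hand":-1},
    {"dx":0,"dy":0,"dz":0,"wx":0,"wy":0,"wz":0,"hand":-1},
    {"dx":0,"dy":0,"dz":0,"wx":0,"wy":0,"wz":0,"hand":-1}
  ]
}}

```text
time: 4.95
tcp_pos: [0.649, -0.0655, 0.049]
orientation: [[0.001, -0.022, 1.0], [-0.0, 1.0, 0.022], [-1.0, -0.0, 0.001]]
ft_force: [0.1, 0.2, -0.7]
grip_width: 0.0497
```

```bash
python3 -c "
from look import *
p=tray(0,64);print(p);rows(*p,.028,1.3)
c=shot('side','s3');cv2.imwrite('pics/s3c.png',cv2.resize(c['pixels'][160:250,290:400],None,fx=7,fy=6.5,interpolation=cv2.INTER_CUBIC))
"
```

```text
[ 0.64694801 -0.06531647]
t 5.0 tcp [ 0.649  -0.0655  0.049 ] w 49.7mm F [ 0.1  0.2 -0.7] q6 -7
1 rows of {"dx":2.100,"dy":0.022,"dz":-0.212,"wx":-0.01,"wy":0.07,"wz":0.00,"hand":}
```

View pics/s3c.png

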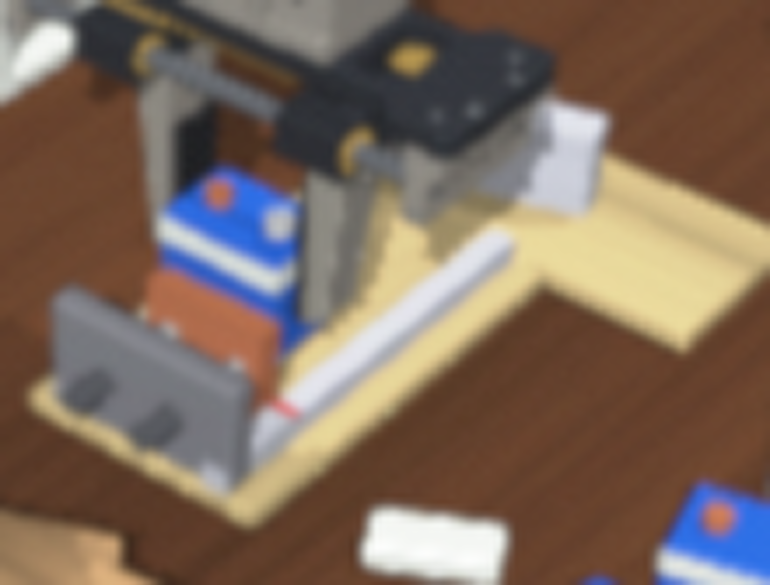

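Request:
{"api": "drive_tool", "payload": {
  "increments": [
    {"dx":0.7,"dy":0,"dz":-0.1,"wx":0,"wy":0,"wz":0,"hand":-1},
    {"dx":0.7,"dy":0,"dz":0,"wx":0,"wy":0,"wz":0,"hand":-1},
    {"dx":0.6,"dy":0,"dz":0,"wx":0,"wy":0,"wz":0,"hand":-1},
    {"dx":0,"dy":0,"dz":0,"wx":0,"wy":0,"wz":0,"hand":-1},
    {"dx":0,"dy":0,"dz":0,"wx":0,"wy":0,"wz":0,"hand":-1}
  ]
}}

```text
time: 5.5
tcp_pos: [0.6472, -0.0657, 0.0277]
orientation: [[-0.001, -0.022, 1.0], [0.0, 1.0, 0.022], [-1.0, 0.0, -0.001]]
ft_force: [-0.4, 1.2, -1.3]
grip_width: 0.05
```

```bash
python3 -c "
from look import *
p=tray(0,64);print(p);rows(*p,.028,1.3)
c=shot('top','t4');
im=rect(c,.06,.55,.75,-.25,.05,.0005);cv2.imwrite('pics/t4c.png',cv2.resize(im,None,fx=1.3,fy=1.3))
"
```

```text
[ 0.64694801 -0.06531647]
t 5.5 tcp [ 0.6472 -0.0657  0.0277] w 50.0mm F [-0.4  1.2 -1.3] q6 -7
1 rows of {"dx":-0.031,"dy":0.036,"dz":-0.029,"wx":-0.03,"wy":-0.03,"wz":-0.01,"hand":}
```

View pics/t4c.png

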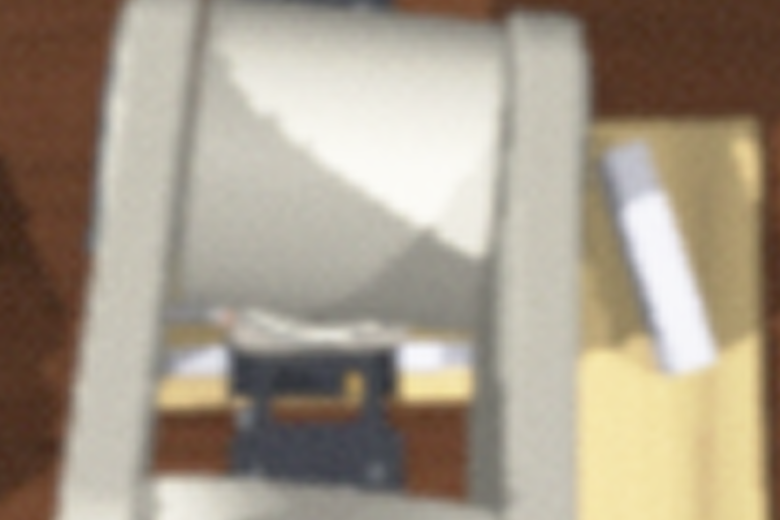

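Request:
{"api": "drive_tool", "payload": {
  "increments": [
    {"dx":0,"dy":0.2,"dz":0,"wx":0,"wy":0,"wz":0,"hand":-1},
    {"dx":0,"dy":0.2,"dz":0,"wx":0,"wy":0,"wz":0,"hand":-1},
    {"dx":0,"dy":0,"dz":0,"wx":0,"wy":0,"wz":0,"hand":-1}
  ]
}}

```text
time: 5.85
tcp_pos: [0.6473, -0.0616, 0.0281]
orientation: [[-0.0, -0.022, 1.0], [-0.0, 1.0, 0.022], [-1.0, -0.0, -0.0]]
ft_force: [-0.3, -1.7, -2.4]
grip_width: 0.0497
```

Request:
{"api": "drive_tool", "payload": {
  "increments": [
    {"dx":0,"dy":0,"dz":0,"wx":0,"wy":0,"wz":0,"hand":0.3},
    {"dx":0,"dy":0,"dz":0,"wx":0,"wy":0,"wz":0,"hand":0.5},
    {"dx":0,"dy":0,"dz":0,"wx":0,"wy":0,"wz":0,"hand":0.7},
    {"dx":0,"dy":0,"dz":0,"wx":0,"wy":0,"wz":0,"hand":0.7},
    {"dx":-3,"dy":0,"dz":0,"wx":0,"wy":0,"wz":0,"hand":1},
    {"dx":-4,"dy":0,"dz":0,"wx":0,"wy":0,"wz":0,"hand":1},
    {"dx":-2,"dy":0,"dz":0,"wx":0,"wy":0,"wz":0,"hand":1}
  ]
}}

```text
time: 6.55
tcp_pos: [0.6487, -0.0618, 0.1212]
orientation: [[0.003, -0.022, 1.0], [-0.0, 1.0, 0.022], [-1.0, -0.0, 0.003]]
ft_force: [0.1, 0.4, 0.3]
grip_width: 0.0916
```

```bash
python3 -c "
from look import *
c=shot('side','s5');cv2.imwrite('pics/s5c.png',cv2.resize(c['pixels'][140:300,280:460],None,fx=4,fy=3.75,interpolation=cv2.INTER_CUBIC))
rows(.4502,.0007,.11,-8.5)
"
```

```text
t 6.6 tcp [ 0.6502 -0.062   0.1239] w 91.9mm F [1.9 0.1 2.3] q6 -7
5 rows of {"dx":0.260,"dy":1.069,"dz":-4.059,"wx":1.95,"wy":0.08,"wz":0.00,"hand":}
```

View pics/s5c.png

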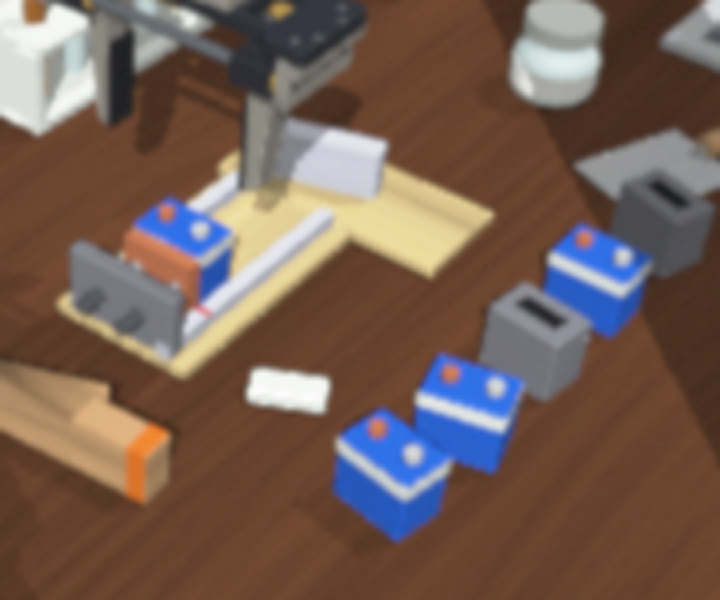

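Request:
{"api": "drive_tool", "payload": {
  "increments": [
    {"dx":0.26,"dy":1.07,"dz":-4.06,"wx":1.95,"wy":0,"wz":0,"hand":1},
    {"dx":0.26,"dy":1.07,"dz":-4.06,"wx":1.95,"wy":0,"wz":0,"hand":1},
    {"dx":0.26,"dy":1.07,"dz":-4.06,"wx":1.95,"wy":0,"wz":0,"hand":1},
    {"dx":0.26,"dy":1.07,"dz":-4.06,"wx":1.95,"wy":0,"wz":0,"hand":1},
    {"dx":0.26,"dy":1.07,"dz":-4.06,"wx":1.95,"wy":0,"wz":0,"hand":1},
    {"dx":0,"dy":0,"dz":0,"wx":0,"wy":0,"wz":0,"hand":1},
    {"dx":0,"dy":0,"dz":0,"wx":0,"wy":0,"wz":0,"hand":1},
    {"dx":0,"dy":0,"dz":0,"wx":0,"wy":0,"wz":0,"hand":1}
  ]
}}

```text
time: 7.4
tcp_pos: [0.4489, 0.0008, 0.1055]
orientation: [[0.002, 0.147, 0.989], [-0.0, 0.989, -0.147], [-1.0, 0.0, 0.002]]
ft_force: [1.0, 0.3, -0.4]
grip_width: 0.092
```

```bash
python3 -c "
from look import *
rows(.4502,.0007,.017,-8.5)
c=shot('top','t6');showtops(c);showtops(c,zlo=.045,zhi=.075,box=(.6,.7,-.2,0));showtops(c,zlo=.025,zhi=.06,box=(.5,.7,.02,.14))
"
```

```text
t 7.4 tcp [0.4489 0.0008 0.1055] w 92.0mm F [ 1.   0.3 -0.4] q6 8
2 rows of {"dx":4.427,"dy":0.003,"dz":0.058,"wx":0.02,"wy":0.05,"wz":-0.01,"hand":}
grey [0.573  0.0771] deg -1.6 mm [50.5 22.1] z 0.0415 77
grey [ 0.4476 -0.1453] deg -6.3 mm [50.5 34.6] z 0.0498 215
blue [ 0.4493 -0.2158] deg -1.9 mm [49.4 34.3] z 0.0503 207
grey [ 0.4461 -0.2952] deg -20.6 mm [49.6 36.1] z 0.05 217
grey [ 0.6461 -0.0082] deg 0.5 mm [80.5 11.3] z 0.0618 113
blue [ 0.6483 -0.0591] deg 0.0 mm [52.1 44.5] z 0.0595 277
grey [0.6099 0.0802] deg 6.5 mm [117.1  26.3] z 0.0402 354
```

Request:
{"api": "drive_tool", "payload": {
  "increments": [
    {"dx":2.9,"dy":0,"dz":0.06,"wx":0,"wy":0,"wz":0,"hand":1},
    {"dx":2.9,"dy":0,"dz":0,"wx":0,"wy":0,"wz":0,"hand":1},
    {"dx":2.9,"dy":0,"dz":0,"wx":0,"wy":0,"wz":0,"hand":1},
    {"dx":0,"dy":0,"dz":0,"wx":0,"wy":0,"wz":0,"hand":1},
    {"dx":0,"dy":0,"dz":0,"wx":0,"wy":0,"wz":0,"hand":-1},
    {"dx":0,"dy":0,"dz":0,"wx":0,"wy":0,"wz":0,"hand":-1},
    {"dx":0,"dy":0,"dz":0,"wx":0,"wy":0,"wz":0,"hand":-1},
    {"dx":0,"dy":0,"dz":0,"wx":0,"wy":0,"wz":0,"hand":-1},
    {"dx":0,"dy":0,"dz":0,"wx":0,"wy":0,"wz":0,"hand":-1},
    {"dx":0,"dy":0,"dz":0,"wx":0,"wy":0,"wz":0,"hand":-1}
  ]
}}

```text
time: 8.45
tcp_pos: [0.4482, 0.0009, 0.0187]
orientation: [[0.001, 0.147, 0.989], [0.0, 0.989, -0.147], [-1.0, 0.0, 0.001]]
ft_force: [0.1, -0.1, 6.6]
grip_width: 0.0503
```

Request:
{"api": "drive_tool", "payload": {
  "increments": [
    {"dx":-3.1,"dy":0,"dz":0,"wx":0,"wy":0,"wz":0,"hand":-1},
    {"dx":-3.1,"dy":0,"dz":0,"wx":0,"wy":0,"wz":0,"hand":-1},
    {"dx":-3.1,"dy":0,"dz":0,"wx":0,"wy":0,"wz":0,"hand":-1},
    {"dx":0,"dy":0,"dz":0,"wx":0,"wy":0,"wz":0,"hand":-1}
  ]
}}

```text
time: 8.85
tcp_pos: [0.4503, 0.0009, 0.1145]
orientation: [[0.006, 0.147, 0.989], [0.0, 0.989, -0.147], [-1.0, 0.001, 0.006]]
ft_force: [0.3, 0.1, -2.1]
grip_width: 0.0497
```

```bash
python3 -c "
from look import *
p=tray(0,30);print(p);rows(*p,.105,1.3)
"
```

```text
[ 0.64771938 -0.09930772]
t 8.8 tcp [0.4503 0.0009 0.1145] w 49.7mm F [ 0.3  0.1 -2.1] q6 8
5 rows of {"dx":0.204,"dy":-1.686,"dz":4.100,"wx":-1.96,"wy":0.07,"wz":-0.00,"hand":}
```

Request:
{"api": "drive_tool", "payload": {
  "increments": [
    {"dx":0.2,"dy":-1.69,"dz":4.1,"wx":-1.96,"wy":0,"wz":0,"hand":-1},
    {"dx":0.2,"dy":-1.69,"dz":4.1,"wx":-1.96,"wy":0,"wz":0,"hand":-1},
    {"dx":0.2,"dy":-1.69,"dz":4.1,"wx":-1.96,"wy":0,"wz":0,"hand":-1},
    {"dx":0.2,"dy":-1.69,"dz":4.1,"wx":-1.96,"wy":0,"wz":0,"hand":-1},
    {"dx":0.2,"dy":-1.69,"dz":4.1,"wx":-1.96,"wy":0,"wz":0,"hand":-1},
    {"dx":0,"dy":0,"dz":0,"wx":0,"wy":0,"wz":0,"hand":-1},
    {"dx":0,"dy":0,"dz":0,"wx":0,"wy":0,"wz":0,"hand":-1},
    {"dx":0,"dy":0,"dz":0,"wx":0,"wy":0,"wz":0,"hand":-1},
    {"dx":0,"dy":0,"dz":0,"wx":0,"wy":0,"wz":0,"hand":-1}
  ]
}}

```text
time: 9.75
tcp_pos: [0.6439, -0.0989, 0.1008]
orientation: [[-0.001, -0.023, 1.0], [0.0, 1.0, 0.023], [-1.0, 0.0, -0.001]]
ft_force: [0.4, 1.0, -0.5]
grip_width: 0.0501
```

```bash
python3 -c "
from look import *
p=tray(0,30);print(p);rows(*p,.050,1.3)
"
```

```text
[ 0.64771938 -0.09930772]
t 9.8 tcp [ 0.6439 -0.0989  0.1008] w 50.1mm F [ 0.4  1.  -0.5] q6 -10
2 rows of {"dx":2.539,"dy":-0.024,"dz":0.192,"wx":0.02,"wy":-0.04,"wz":-0.01,"hand":}
```

Request:
{"api": "drive_tool", "payload": {
  "increments": [
    {"dx":2.5,"dy":-0.02,"dz":0.32,"wx":0,"wy":0,"wz":0,"hand":-1},
    {"dx":2.5,"dy":0,"dz":0,"wx":0,"wy":0,"wz":0,"hand":-1},
    {"dx":0,"dy":0,"dz":0,"wx":0,"wy":0,"wz":0,"hand":-1},
    {"dx":0,"dy":0,"dz":0,"wx":0,"wy":0,"wz":0,"hand":-1},
    {"dx":0,"dy":0,"dz":0,"wx":0,"wy":0,"wz":0,"hand":-1}
  ]
}}

```text
time: 10.25
tcp_pos: [0.6491, -0.0996, 0.0527]
orientation: [[0.002, -0.023, 1.0], [-0.0, 1.0, 0.023], [-1.0, -0.0, 0.002]]
ft_force: [0.2, -0.4, -0.4]
grip_width: 0.05
```

```bash
python3 -c "
from look import *
p=tray(0,30);print(p);rows(*p,.0285,1.3)
c=shot('side','s7');cv2.imwrite('pics/s7c.png',cv2.resize(c['pixels'][160:250,290:400],None,fx=7,fy=6.5,interpolation=cv2.INTER_CUBIC))
"
```

```text
[ 0.64771938 -0.09930772]
t 10.2 tcp [ 0.6491 -0.0996  0.0527] w 50.0mm F [ 0.2 -0.4 -0.4] q6 -10
1 rows of {"dx":2.419,"dy":0.029,"dz":-0.145,"wx":0.03,"wy":0.10,"wz":0.02,"hand":}
```

View pics/s7c.png

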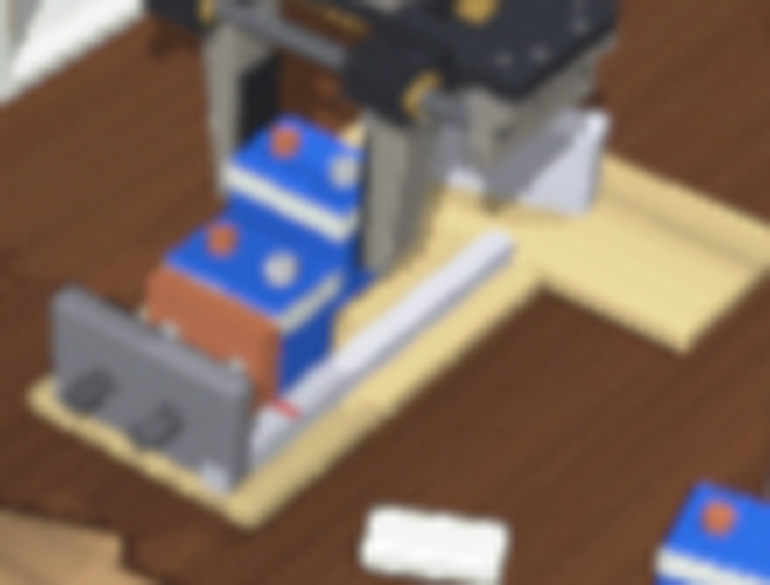

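Cell 2 is hanging just behind cell 1, in line with it. I'll lower it, slide it up against cell 1, and release.

Request:
{"api": "drive_tool", "payload": {
  "increments": [
    {"dx":0.8,"dy":0,"dz":-0.1,"wx":0,"wy":0,"wz":0,"hand":-1},
    {"dx":0.8,"dy":0,"dz":0,"wx":0,"wy":0,"wz":0,"hand":-1},
    {"dx":0.75,"dy":0,"dz":0,"wx":0,"wy":0,"wz":0,"hand":-1},
    {"dx":0,"dy":0,"dz":0,"wx":0,"wy":0,"wz":0,"hand":-1},
    {"dx":0,"dy":0.2,"dz":0,"wx":0,"wy":0,"wz":0,"hand":-1},
    {"dx":0,"dy":0.2,"dz":0,"wx":0,"wy":0,"wz":0,"hand":-1},
    {"dx":0,"dy":0,"dz":0,"wx":0,"wy":0,"wz":0,"hand":-1},
    {"dx":0,"dy":0,"dz":0,"wx":0,"wy":0,"wz":0,"hand":-1}
  ]
}}

```text
time: 11.1
tcp_pos: [0.6472, -0.0956, 0.0275]
orientation: [[-0.0, -0.023, 1.0], [0.0, 1.0, 0.023], [-1.0, 0.0, -0.0]]
ft_force: [0.1, -0.7, -2.0]
grip_width: 0.0499
```

Request:
{"api": "drive_tool", "payload": {
  "increments": [
    {"dx":0.05,"dy":0,"dz":0,"wx":0,"wy":0,"wz":0,"hand":-1},
    {"dx":0,"dy":0,"dz":0,"wx":0,"wy":0,"wz":0,"hand":0.3},
    {"dx":0,"dy":0,"dz":0,"wx":0,"wy":0,"wz":0,"hand":0.5},
    {"dx":0,"dy":0,"dz":0,"wx":0,"wy":0,"wz":0,"hand":0.7},
    {"dx":0,"dy":0,"dz":0,"wx":0,"wy":0,"wz":0,"hand":0.7},
    {"dx":-3,"dy":0,"dz":0,"wx":0,"wy":0,"wz":0,"hand":1},
    {"dx":-4,"dy":0,"dz":0,"wx":0,"wy":0,"wz":0,"hand":1},
    {"dx":-1.3,"dy":0,"dz":0,"wx":0,"wy":0,"wz":0,"hand":1}
  ]
}}

```text
time: 11.9
tcp_pos: [0.6495, -0.096, 0.114]
orientation: [[0.005, -0.023, 1.0], [-0.001, 1.0, 0.023], [-1.0, -0.001, 0.005]]
ft_force: [0.0, -0.4, 0.4]
grip_width: 0.0918
```

```bash
python3 -c "
from look import *
c=shot('side','s8');cv2.imwrite('pics/s8c.png',cv2.resize(c['pixels'][140:300,280:460],None,fx=4,fy=3.75,interpolation=cv2.INTER_CUBIC))
rows(.445,-.0672,.11,14.1)
"
```

```text
t 11.9 tcp [ 0.6499 -0.096   0.1147] w 92.0mm F [0.3 1.1 0.5] q6 -10
5 rows of {"dx":0.079,"dy":1.034,"dz":-4.016,"wx":-2.56,"wy":0.07,"wz":0.02,"hand":}
```

View pics/s8c.png

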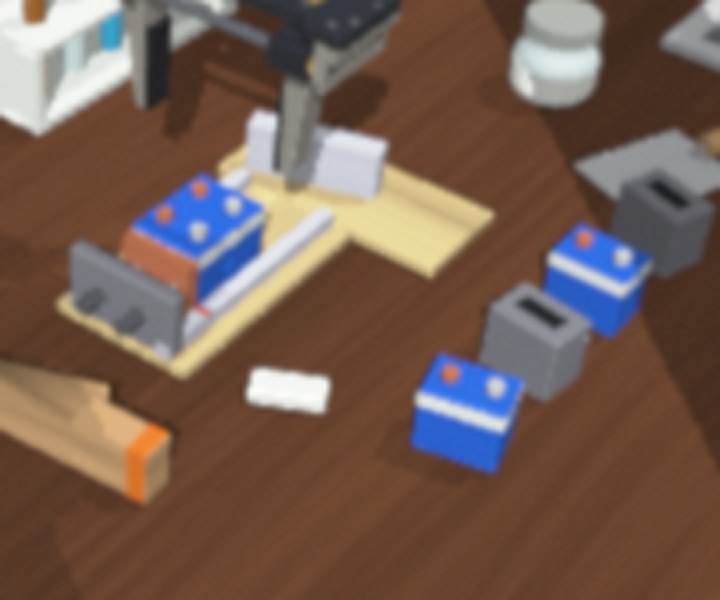

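Two cells now stand flush against the plate. Next I'll go to the cell at (0.445,-0.067).

Request:
{"api": "drive_tool", "payload": {
  "increments": [
    {"dx":0.05,"dy":1.03,"dz":-4.0,"wx":-2.56,"wy":0,"wz":0,"hand":1},
    {"dx":0.05,"dy":1.03,"dz":-4.0,"wx":-2.56,"wy":0,"wz":0,"hand":1},
    {"dx":0.05,"dy":1.03,"dz":-4.0,"wx":-2.56,"wy":0,"wz":0,"hand":1},
    {"dx":0.05,"dy":1.03,"dz":-4.0,"wx":-2.56,"wy":0,"wz":0,"hand":1},
    {"dx":0.05,"dy":1.03,"dz":-4.0,"wx":-2.56,"wy":0,"wz":0,"hand":1},
    {"dx":0,"dy":0,"dz":0,"wx":0,"wy":0,"wz":0,"hand":1},
    {"dx":0,"dy":0,"dz":0,"wx":0,"wy":0,"wz":0,"hand":1},
    {"dx":0,"dy":0,"dz":0,"wx":0,"wy":0,"wz":0,"hand":1}
  ]
}}

```text
time: 12.75
tcp_pos: [0.4446, -0.0671, 0.1077]
orientation: [[0.001, -0.244, 0.97], [-0.0, 0.97, 0.244], [-1.0, -0.0, 0.001]]
ft_force: [-0.0, -0.5, 0.5]
grip_width: 0.0921
```

```bash
python3 -c "
from look import *
rows(.445,-.0672,.017,14.1)
c=shot('top','t9');showtops(c);cv2.imwrite('pics/t9c.png',cv2.resize(c['pixels'][170:280,240:440],None,fx=4,fy=4,interpolation=cv2.INTER_CUBIC))
c=shot('side','s9');cv2.imwrite('pics/s9c.png',cv2.resize(c['pixels'][140:300,280:460],None,fx=4,fy=3.75,interpolation=cv2.INTER_CUBIC))
"
```

```text
t 12.8 tcp [ 0.4446 -0.0671  0.1077] w 92.1mm F [-0.  -0.5  0.5] q6 -23
2 rows of {"dx":4.534,"dy":-0.006,"dz":0.013,"wx":-0.00,"wy":0.03,"wz":0.01,"hand":}
grey [ 0.4624 -0.1472] deg 79.7 mm [33.8 19.8] z 0.0495 84
blue [ 0.4492 -0.2156] deg 0.0 mm [48.5 34.3] z 0.0505 203
grey [ 0.4462 -0.2953] deg -19.9 mm [49.3 35.9] z 0.0502 217
```

View pics/s9c.png

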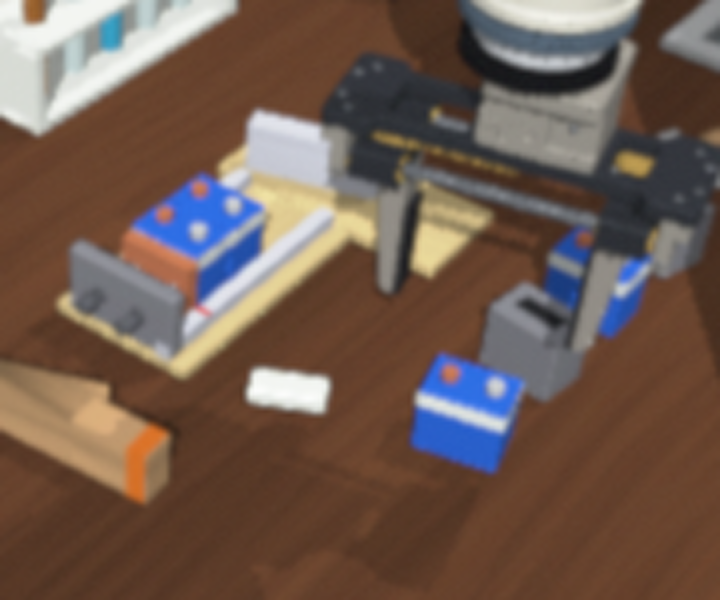

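Request:
{"api": "drive_tool", "payload": {
  "increments": [
    {"dx":3.0,"dy":0,"dz":0,"wx":0,"wy":0,"wz":0,"hand":1},
    {"dx":3.0,"dy":0,"dz":0,"wx":0,"wy":0,"wz":0,"hand":1},
    {"dx":2.9,"dy":0,"dz":0,"wx":0,"wy":0,"wz":0,"hand":1},
    {"dx":0,"dy":0,"dz":0,"wx":0,"wy":0,"wz":0,"hand":1},
    {"dx":0,"dy":0,"dz":0,"wx":0,"wy":0,"wz":0,"hand":-1},
    {"dx":0,"dy":0,"dz":0,"wx":0,"wy":0,"wz":0,"hand":-1},
    {"dx":0,"dy":0,"dz":0,"wx":0,"wy":0,"wz":0,"hand":-1},
    {"dx":0,"dy":0,"dz":0,"wx":0,"wy":0,"wz":0,"hand":-1},
    {"dx":0,"dy":0,"dz":0,"wx":0,"wy":0,"wz":0,"hand":-1},
    {"dx":0,"dy":0,"dz":0,"wx":0,"wy":0,"wz":0,"hand":-1}
  ]
}}

```text
time: 13.85
tcp_pos: [0.4436, -0.0671, 0.0192]
orientation: [[0.001, -0.244, 0.97], [-0.0, 0.97, 0.244], [-1.0, -0.0, 0.001]]
ft_force: [-0.5, 0.6, 6.6]
grip_width: 0.0498
```

Request:
{"api": "drive_tool", "payload": {
  "increments": [
    {"dx":-3.1,"dy":0,"dz":0,"wx":0,"wy":0,"wz":0,"hand":-1},
    {"dx":-3.1,"dy":0,"dz":0,"wx":0,"wy":0,"wz":0,"hand":-1},
    {"dx":-3.1,"dy":0,"dz":0,"wx":0,"wy":0,"wz":0,"hand":-1},
    {"dx":0,"dy":0,"dz":0,"wx":0,"wy":0,"wz":0,"hand":-1}
  ]
}}

```text
time: 14.25
tcp_pos: [0.4457, -0.0674, 0.115]
orientation: [[0.006, -0.244, 0.97], [-0.001, 0.97, 0.244], [-1.0, -0.002, 0.006]]
ft_force: [0.5, -0.2, -2.0]
grip_width: 0.0494
```

```bash
python3 -c "
from look import *
p=tray(0,-4);print(p);rows(*p,.105,1.3)
"
```

```text
[ 0.64849075 -0.13329897]
t 14.2 tcp [ 0.4457 -0.0674  0.115 ] w 49.4mm F [ 0.5 -0.2 -2. ] q6 -23
5 rows of {"dx":0.216,"dy":-1.940,"dz":3.808,"wx":2.56,"wy":0.07,"wz":0.02,"hand":}
```

Request:
{"api": "drive_tool", "payload": {
  "increments": [
    {"dx":0.2,"dy":-1.94,"dz":3.87,"wx":2.56,"wy":0,"wz":0,"hand":-1},
    {"dx":0.2,"dy":-1.94,"dz":3.87,"wx":2.56,"wy":0,"wz":0,"hand":-1},
    {"dx":0.2,"dy":-1.94,"dz":3.87,"wx":2.56,"wy":0,"wz":0,"hand":-1},
    {"dx":0.2,"dy":-1.94,"dz":3.87,"wx":2.56,"wy":0,"wz":0,"hand":-1},
    {"dx":0.2,"dy":-1.94,"dz":3.87,"wx":2.56,"wy":0,"wz":0,"hand":-1},
    {"dx":0,"dy":0,"dz":0,"wx":0,"wy":0,"wz":0,"hand":-1},
    {"dx":2.5,"dy":0,"dz":0,"wx":0,"wy":0,"wz":0,"hand":-1},
    {"dx":2.5,"dy":0,"dz":0,"wx":0,"wy":0,"wz":0,"hand":-1},
    {"dx":0,"dy":0,"dz":0,"wx":0,"wy":0,"wz":0,"hand":-1},
    {"dx":0,"dy":0,"dz":0,"wx":0,"wy":0,"wz":0,"hand":-1},
    {"dx":0,"dy":0,"dz":0,"wx":0,"wy":0,"wz":0,"hand":-1}
  ]
}}

```text
time: 15.35
tcp_pos: [0.6496, -0.1324, 0.0526]
orientation: [[0.001, -0.023, 1.0], [-0.0, 1.0, 0.023], [-1.0, -0.0, 0.001]]
ft_force: [0.1, -0.2, -1.1]
grip_width: 0.05
```

```bash
python3 -c "
from look import *
p=tray(0,-4);print(p);rows(*p,.0285,1.3)
c=shot('side','s10');cv2.imwrite('pics/s10c.png',cv2.resize(c['pixels'][160:250,290:400],None,fx=7,fy=6.5,interpolation=cv2.INTER_CUBIC))
"
```

```text
[ 0.64849075 -0.13329897]
t 15.3 tcp [ 0.6496 -0.1324  0.0526] w 50.0mm F [ 0.1 -0.2 -1.1] q6 -13
1 rows of {"dx":2.412,"dy":-0.086,"dz":-0.117,"wx":0.03,"wy":0.06,"wz":0.01,"hand":}
```

View pics/s10c.png

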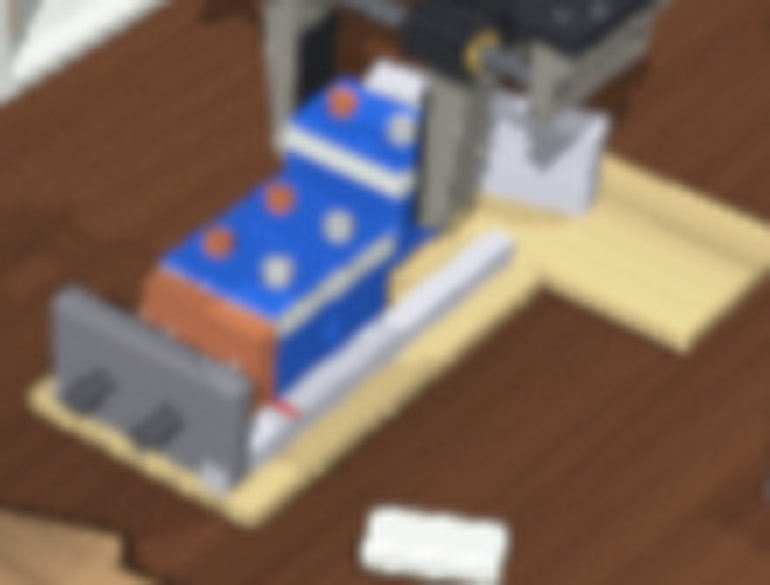

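Request:
{"api": "drive_tool", "payload": {
  "increments": [
    {"dx":0,"dy":-0.08,"dz":-0.1,"wx":0,"wy":0,"wz":0,"hand":-1},
    {"dx":0.8,"dy":0,"dz":0,"wx":0,"wy":0,"wz":0,"hand":-1},
    {"dx":0.8,"dy":0,"dz":0,"wx":0,"wy":0,"wz":0,"hand":-1},
    {"dx":0.75,"dy":0,"dz":0,"wx":0,"wy":0,"wz":0,"hand":-1},
    {"dx":0,"dy":0,"dz":0,"wx":0,"wy":0,"wz":0,"hand":-1},
    {"dx":0,"dy":0.2,"dz":0,"wx":0,"wy":0,"wz":0,"hand":-1},
    {"dx":0,"dy":0.2,"dz":0,"wx":0,"wy":0,"wz":0,"hand":-1},
    {"dx":0.05,"dy":0,"dz":0,"wx":0,"wy":0,"wz":0,"hand":-1},
    {"dx":0,"dy":0,"dz":0,"wx":0,"wy":0,"wz":0,"hand":-1}
  ]
}}

```text
time: 16.3
tcp_pos: [0.648, -0.129, 0.0275]
orientation: [[-0.0, -0.023, 1.0], [0.0, 1.0, 0.023], [-1.0, 0.0, -0.0]]
ft_force: [-0.6, -0.1, -2.1]
grip_width: 0.0503
```

Request:
{"api": "drive_tool", "payload": {
  "increments": [
    {"dx":0,"dy":0,"dz":0,"wx":0,"wy":0,"wz":0,"hand":0.3},
    {"dx":0,"dy":0,"dz":0,"wx":0,"wy":0,"wz":0,"hand":0.5},
    {"dx":0,"dy":0,"dz":0,"wx":0,"wy":0,"wz":0,"hand":0.7},
    {"dx":0,"dy":0,"dz":0,"wx":0,"wy":0,"wz":0,"hand":0.7},
    {"dx":-3,"dy":0,"dz":0,"wx":0,"wy":0,"wz":0,"hand":1},
    {"dx":-4,"dy":0,"dz":0,"wx":0,"wy":0,"wz":0,"hand":1},
    {"dx":-1.3,"dy":0,"dz":0,"wx":0,"wy":0,"wz":0,"hand":1}
  ]
}}

```text
time: 17.0
tcp_pos: [0.6501, -0.1296, 0.1145]
orientation: [[0.005, -0.023, 1.0], [-0.001, 1.0, 0.023], [-1.0, -0.001, 0.005]]
ft_force: [0.9, 0.1, 0.6]
grip_width: 0.0918
```

```bash
python3 -c "
from look import *
c=shot('side','s11');cv2.imwrite('pics/s11c.png',cv2.resize(c['pixels'][140:300,280:460],None,fx=4,fy=3.75,interpolation=cv2.INTER_CUBIC))
rows(.4492,-.2157,.11,0)
"
```

```text
t 17.1 tcp [ 0.6505 -0.1297  0.1153] w 91.8mm F [1.1 0.4 1.5] q6 -13
5 rows of {"dx":0.092,"dy":-1.664,"dz":-4.051,"wx":0.26,"wy":0.07,"wz":0.01,"hand":}
```

View pics/s11c.png

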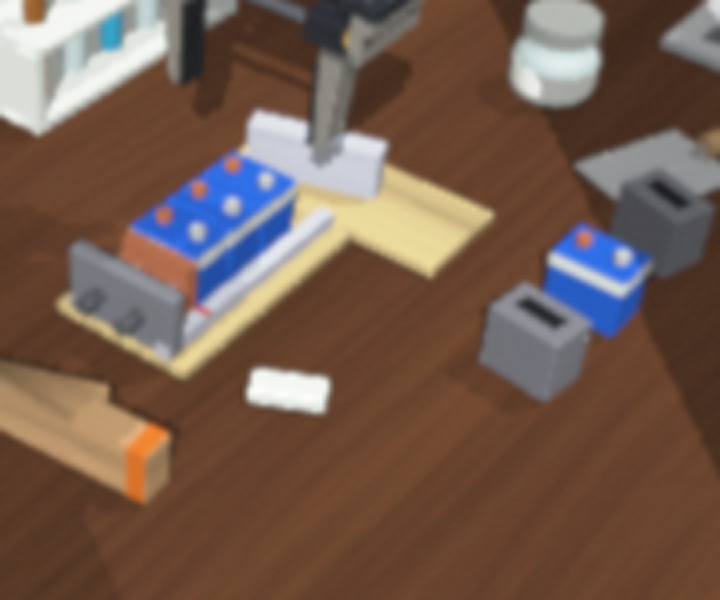

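Three cells are in. The fourth is next.

Request:
{"api": "drive_tool", "payload": {
  "increments": [
    {"dx":0.05,"dy":-1.66,"dz":-4.04,"wx":0.26,"wy":0,"wz":0,"hand":1},
    {"dx":0.05,"dy":-1.66,"dz":-4.04,"wx":0.26,"wy":0,"wz":0,"hand":1},
    {"dx":0.05,"dy":-1.66,"dz":-4.04,"wx":0.26,"wy":0,"wz":0,"hand":1},
    {"dx":0.05,"dy":-1.66,"dz":-4.04,"wx":0.26,"wy":0,"wz":0,"hand":1},
    {"dx":0.05,"dy":-1.66,"dz":-4.04,"wx":0.26,"wy":0,"wz":0,"hand":1},
    {"dx":0,"dy":0,"dz":0,"wx":0,"wy":0,"wz":0,"hand":1},
    {"dx":0,"dy":0,"dz":0,"wx":0,"wy":0,"wz":0,"hand":1},
    {"dx":0,"dy":0,"dz":0,"wx":0,"wy":0,"wz":0,"hand":1}
  ]
}}

```text
time: 17.85
tcp_pos: [0.4483, -0.215, 0.108]
orientation: [[0.001, -0.0, 1.0], [-0.0, 1.0, 0.0], [-1.0, -0.0, 0.001]]
ft_force: [-0.1, 0.7, -0.1]
grip_width: 0.0925
```

```bash
python3 -c "
from look import *
rows(.4492,-.2157,.017,0)
c=shot('side','s12');cv2.imwrite('pics/s12c.png',cv2.resize(c['pixels'][140:300,280:460],None,fx=4,fy=3.75,interpolation=cv2.INTER_CUBIC))
"
```

```text
t 17.9 tcp [ 0.4483 -0.215   0.108 ] w 92.5mm F [-0.1  0.7 -0.1] q6 -26
2 rows of {"dx":4.552,"dy":-0.034,"dz":0.043,"wx":0.01,"wy":0.02,"wz":0.00,"hand":}
```

View pics/s12c.png

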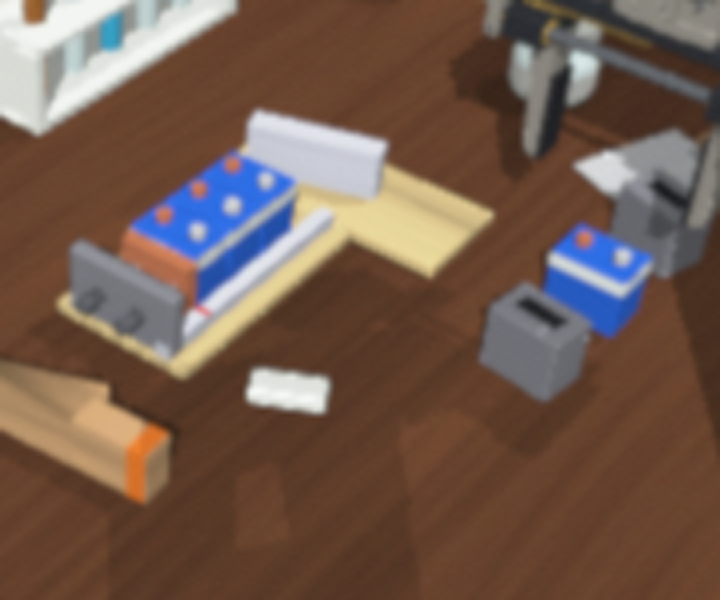

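Request:
{"api": "drive_tool", "payload": {
  "increments": [
    {"dx":3.0,"dy":0,"dz":0.04,"wx":0,"wy":0,"wz":0,"hand":1},
    {"dx":3.0,"dy":0,"dz":0,"wx":0,"wy":0,"wz":0,"hand":1},
    {"dx":2.9,"dy":0,"dz":0,"wx":0,"wy":0,"wz":0,"hand":1},
    {"dx":0,"dy":0,"dz":0,"wx":0,"wy":0,"wz":0,"hand":1},
    {"dx":0,"dy":0,"dz":0,"wx":0,"wy":0,"wz":0,"hand":-1},
    {"dx":0,"dy":0,"dz":0,"wx":0,"wy":0,"wz":0,"hand":-1},
    {"dx":0,"dy":0,"dz":0,"wx":0,"wy":0,"wz":0,"hand":-1},
    {"dx":0,"dy":0,"dz":0,"wx":0,"wy":0,"wz":0,"hand":-1},
    {"dx":0,"dy":0,"dz":0,"wx":0,"wy":0,"wz":0,"hand":-1},
    {"dx":0,"dy":0,"dz":0,"wx":0,"wy":0,"wz":0,"hand":-1}
  ]
}}

```text
time: 18.9
tcp_pos: [0.4479, -0.2152, 0.0197]
orientation: [[0.001, -0.0, 1.0], [-0.0, 1.0, 0.0], [-1.0, -0.0, 0.001]]
ft_force: [-0.3, -0.4, 5.8]
grip_width: 0.05
```

Request:
{"api": "drive_tool", "payload": {
  "increments": [
    {"dx":-3.1,"dy":0,"dz":0,"wx":0,"wy":0,"wz":0,"hand":-1},
    {"dx":-3.1,"dy":0,"dz":0,"wx":0,"wy":0,"wz":0,"hand":-1},
    {"dx":-3.1,"dy":0,"dz":0,"wx":0,"wy":0,"wz":0,"hand":-1},
    {"dx":0,"dy":0,"dz":0,"wx":0,"wy":0,"wz":0,"hand":-1}
  ]
}}

```text
time: 19.3
tcp_pos: [0.4499, -0.2162, 0.1157]
orientation: [[0.006, -0.0, 1.0], [-0.003, 1.0, 0.0], [-1.0, -0.003, 0.006]]
ft_force: [-0.4, 0.9, -1.0]
grip_width: 0.0496
```

```bash
python3 -c "
from look import *
p=tray(0,-38);print(p);rows(*p,.105,1.3)
"
```

```text
[ 0.64926212 -0.16729022]
t 19.3 tcp [ 0.4499 -0.2162  0.1157] w 49.6mm F [-0.4  0.9 -1. ] q6 -26
5 rows of {"dx":0.226,"dy":0.941,"dz":3.996,"wx":-0.26,"wy":0.06,"wz":0.03,"hand":}
```

Request:
{"api": "drive_tool", "payload": {
  "increments": [
    {"dx":0.2,"dy":0.93,"dz":4.05,"wx":-0.26,"wy":0,"wz":0,"hand":-1},
    {"dx":0.2,"dy":0.93,"dz":4.05,"wx":-0.26,"wy":0,"wz":0,"hand":-1},
    {"dx":0.2,"dy":0.93,"dz":4.05,"wx":-0.26,"wy":0,"wz":0,"hand":-1},
    {"dx":0.2,"dy":0.93,"dz":4.05,"wx":-0.26,"wy":0,"wz":0,"hand":-1},
    {"dx":0.2,"dy":0.93,"dz":4.05,"wx":-0.26,"wy":0,"wz":0,"hand":-1},
    {"dx":0,"dy":0,"dz":0,"wx":0,"wy":0,"wz":0,"hand":-1},
    {"dx":2.5,"dy":0,"dz":0,"wx":0,"wy":0,"wz":0,"hand":-1},
    {"dx":2.5,"dy":0,"dz":0,"wx":0,"wy":0,"wz":0,"hand":-1},
    {"dx":0,"dy":0,"dz":0,"wx":0,"wy":0,"wz":0,"hand":-1},
    {"dx":0,"dy":0,"dz":0,"wx":0,"wy":0,"wz":0,"hand":-1},
    {"dx":0,"dy":0,"dz":0,"wx":0,"wy":0,"wz":0,"hand":-1}
  ]
}}

```text
time: 20.4
tcp_pos: [0.6501, -0.167, 0.0532]
orientation: [[0.001, -0.023, 1.0], [-0.0, 1.0, 0.023], [-1.0, -0.0, 0.001]]
ft_force: [0.2, -0.6, -0.6]
grip_width: 0.0495
```

```bash
python3 -c "
from look import *
p=tray(0,-38);print(p);rows(*p,.0285,1.3)
c=shot('side','s13');cv2.imwrite('pics/s13c.png',cv2.resize(c['pixels'][160:250,290:400],None,fx=7,fy=6.5,interpolation=cv2.INTER_CUBIC))
"
```

```text
[ 0.64926212 -0.16729022]
t 20.4 tcp [ 0.6501 -0.167   0.0532] w 49.5mm F [ 0.2 -0.6 -0.6] q6 -16
1 rows of {"dx":2.469,"dy":-0.031,"dz":-0.086,"wx":0.01,"wy":0.06,"wz":0.02,"hand":}
```

View pics/s13c.png

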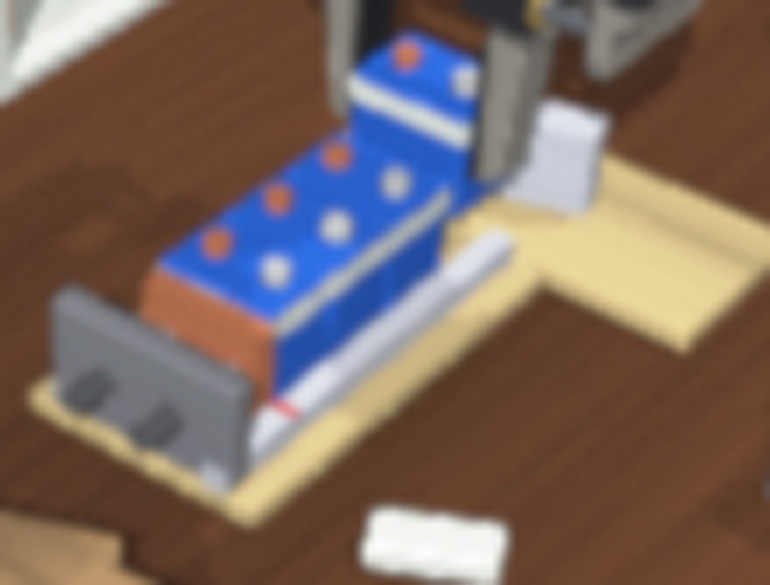

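Request:
{"api": "drive_tool", "payload": {
  "increments": [
    {"dx":0,"dy":0,"dz":-0.08,"wx":0,"wy":0,"wz":0,"hand":-1},
    {"dx":0.8,"dy":0,"dz":0,"wx":0,"wy":0,"wz":0,"hand":-1},
    {"dx":0.8,"dy":0,"dz":0,"wx":0,"wy":0,"wz":0,"hand":-1},
    {"dx":0.8,"dy":0,"dz":0,"wx":0,"wy":0,"wz":0,"hand":-1},
    {"dx":0,"dy":0,"dz":0,"wx":0,"wy":0,"wz":0,"hand":-1},
    {"dx":0,"dy":0.2,"dz":0,"wx":0,"wy":0,"wz":0,"hand":-1},
    {"dx":0,"dy":0.2,"dz":0,"wx":0,"wy":0,"wz":0,"hand":-1},
    {"dx":0.05,"dy":0.1,"dz":0,"wx":0,"wy":0,"wz":0,"hand":-1},
    {"dx":0,"dy":0,"dz":0,"wx":0,"wy":0,"wz":0,"hand":-1}
  ]
}}

```text
time: 21.35
tcp_pos: [0.6487, -0.1614, 0.0276]
orientation: [[-0.0, -0.023, 1.0], [0.0, 1.0, 0.023], [-1.0, 0.0, -0.0]]
ft_force: [0.2, -0.4, 0.1]
grip_width: 0.05
```

Request:
{"api": "drive_tool", "payload": {
  "increments": [
    {"dx":0,"dy":0,"dz":0,"wx":0,"wy":0,"wz":0,"hand":0.3},
    {"dx":0,"dy":0,"dz":0,"wx":0,"wy":0,"wz":0,"hand":0.5},
    {"dx":0,"dy":0,"dz":0,"wx":0,"wy":0,"wz":0,"hand":0.6},
    {"dx":0,"dy":0,"dz":0,"wx":0,"wy":0,"wz":0,"hand":0.6},
    {"dx":-3,"dy":0,"dz":0,"wx":0,"wy":0,"wz":0,"hand":0.6},
    {"dx":-4,"dy":0,"dz":0,"wx":0,"wy":0,"wz":0,"hand":0.6},
    {"dx":-1.3,"dy":0,"dz":0,"wx":0,"wy":0,"wz":0,"hand":0.3}
  ]
}}

```text
time: 22.05
tcp_pos: [0.6508, -0.1622, 0.1145]
orientation: [[0.005, -0.023, 1.0], [-0.001, 1.0, 0.023], [-1.0, -0.001, 0.005]]
ft_force: [0.8, 0.2, 1.1]
grip_width: 0.0677
```

```bash
python3 -c "
from look import *
c=shot('side','s14');cv2.imwrite('pics/s14c.png',cv2.resize(c['pixels'][140:300,280:460],None,fx=4,fy=3.75,interpolation=cv2.INTER_CUBIC))
c=shot('top','t14');showtops(c);showtops(c,zlo=.025,zhi=.06,box=(.5,.7,.02,.14))
"
```

```text
grey [0.6097 0.0802] deg 6.8 mm [117.8  26.2] z 0.04 355
```

View pics/s14c.png

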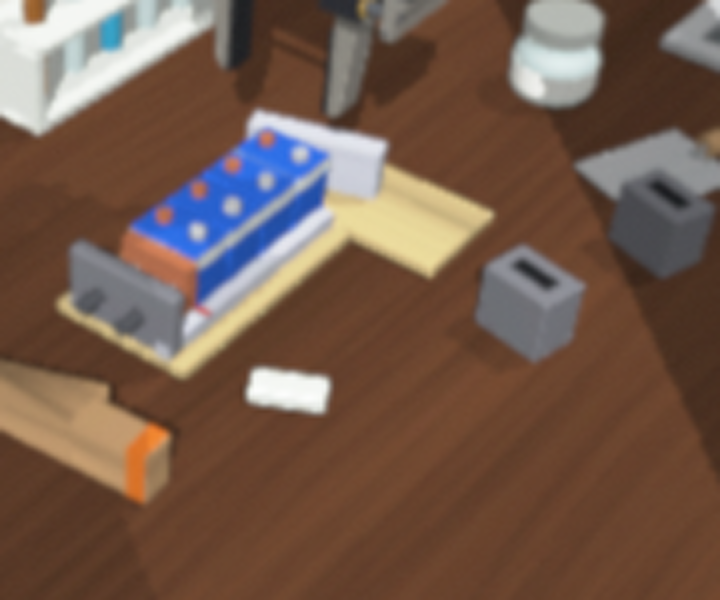

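```bash
python3 - <<'E'
from edges import *
c=dict(np.load("pics/t14.npz"))
g=[("left tab",(.555,.0912),(.595,.093)),("left taper",(.61,.094),(.67,.100)),("left all",(.555,.0912),(.67,.100)),("right tab",(.56,.066),(.59,.068)),("end",(.5475,.088),(.549,.068)),("slant",(.61,.061),(.67,.082)),("tip",(.678,.1),(.678,.093))]
for n,a,b in g:
    P=edge(c,.04,a,b,15,half=.006);m,d,s=line(P)
    print(n,np.round(m,4),"ang",round(np.degrees(np.arctan2(d[1],d[0])),2),"std mm",round(s*1e3,2), np.round(P[[0,-1]],4).tolist())
E
```

```text
left tab [0.575  0.0917] ang 3.85 std mm 0.59 [[0.555, 0.0909], [0.5949, 0.0942]]
left taper [0.6399 0.0975] ang 6.25 std mm 0.71 [[0.6101, 0.093], [0.67, 0.1005]]
left all [0.6125 0.0952] ang 5.16 std mm 0.66 [[0.555, 0.0909], [0.67, 0.1005]]
right tab [0.5757 0.0676] ang 4.26 std mm 0.4 [[0.56, 0.0658], [0.59, 0.0685]]
end [0.5493 0.0781] ang -85.59 std mm 0.14 [[0.5485, 0.0881], [0.5502, 0.0681]]
slant [0.6383 0.0716] ang 21.77 std mm 0.26 [[0.6103, 0.0601], [0.6694, 0.0836]]
tip [0.6785 0.0962] ang -86.75 std mm 0.11 [[0.6787, 0.1], [0.6785, 0.093]]
```

```bash
python3 -c "
from look import *
rows(.574,.0806,.11,-85.2)
"
```

```text
t 22.1 tcp [ 0.6504 -0.162   0.1131] w 60.8mm F [-0.1  0.2 -0.5] q6 -15
11 rows of {"dx":0.022,"dy":1.443,"dz":-2.097,"wx":7.87,"wy":0.02,"wz":-0.01,"hand":}
```

Request:
{"api": "drive_tool", "payload": {
  "increments": [
    {"dx":0.02,"dy":1.44,"dz":-2.1,"wx":7.87,"wy":0,"wz":0,"hand":0.3},
    {"dx":0.02,"dy":1.44,"dz":-2.1,"wx":7.87,"wy":0,"wz":0,"hand":0.3},
    {"dx":0.02,"dy":1.44,"dz":-2.1,"wx":7.87,"wy":0,"wz":0,"hand":0.3},
    {"dx":0.02,"dy":1.44,"dz":-2.1,"wx":7.87,"wy":0,"wz":0,"hand":0.3},
    {"dx":0.02,"dy":1.44,"dz":-2.1,"wx":7.87,"wy":0,"wz":0,"hand":0.3},
    {"dx":0.02,"dy":1.44,"dz":-2.1,"wx":7.87,"wy":0,"wz":0,"hand":0.3},
    {"dx":0.02,"dy":1.44,"dz":-2.1,"wx":7.87,"wy":0,"wz":0,"hand":0.3},
    {"dx":0.02,"dy":1.44,"dz":-2.1,"wx":7.87,"wy":0,"wz":0,"hand":0.3},
    {"dx":0.02,"dy":1.44,"dz":-2.1,"wx":7.87,"wy":0,"wz":0,"hand":0.3},
    {"dx":0.02,"dy":1.44,"dz":-2.1,"wx":7.87,"wy":0,"wz":0,"hand":0.3},
    {"dx":0.02,"dy":1.44,"dz":-2.1,"wx":7.87,"wy":0,"wz":0,"hand":0.3},
    {"dx":0,"dy":0,"dz":0,"wx":0,"wy":0,"wz":0,"hand":0.3},
    {"dx":0,"dy":0,"dz":0,"wx":0,"wy":0,"wz":0,"hand":0.3},
    {"dx":0,"dy":0,"dz":0,"wx":0,"wy":0,"wz":0,"hand":0.3}
  ]
}}

```text
time: 23.55
tcp_pos: [0.5712, 0.0801, 0.1075]
orientation: [[-0.002, 0.996, 0.085], [-0.0, 0.085, -0.996], [-1.0, -0.002, 0.0]]
ft_force: [-0.4, -0.0, -0.1]
grip_width: 0.0596
```

```bash
python3 -c "
from look import *
rows(.574,.0806,.010,-85.2)
c=shot('side','s15');cv2.imwrite('pics/s15c.png',cv2.resize(c['pixels'][140:320,230:430],None,fx=3.8,fy=3.3,interpolation=cv2.INTER_CUBIC))
"
```

```text
t 23.6 tcp [0.5712 0.0801 0.1075] w 59.6mm F [-0.4 -0.  -0.1] q6 93
3 rows of {"dx":3.251,"dy":0.100,"dz":-0.010,"wx":0.03,"wy":0.01,"wz":0.04,"hand":}
```

View pics/s15c.png

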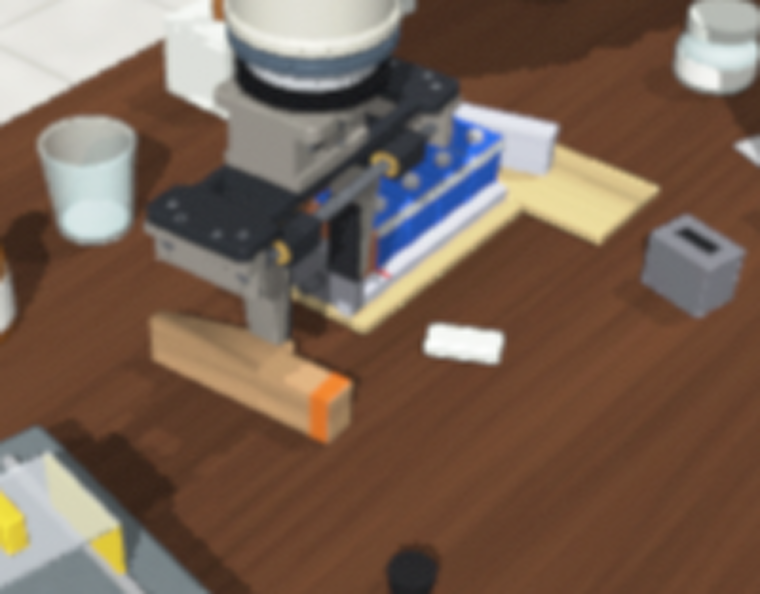

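Request:
{"api": "drive_tool", "payload": {
  "increments": [
    {"dx":3.2,"dy":0.1,"dz":0,"wx":0,"wy":0,"wz":0,"hand":0.3},
    {"dx":3.2,"dy":0.1,"dz":0,"wx":0,"wy":0,"wz":0,"hand":0.3},
    {"dx":3.2,"dy":0,"dz":0,"wx":0,"wy":0,"wz":0,"hand":0.3},
    {"dx":0,"dy":0,"dz":0,"wx":0,"wy":0,"wz":0,"hand":0.3},
    {"dx":0,"dy":0,"dz":0,"wx":0,"wy":0,"wz":0,"hand":-1},
    {"dx":0,"dy":0,"dz":0,"wx":0,"wy":0,"wz":0,"hand":-1},
    {"dx":0,"dy":0,"dz":0,"wx":0,"wy":0,"wz":0,"hand":-1},
    {"dx":0,"dy":0,"dz":0,"wx":0,"wy":0,"wz":0,"hand":-1},
    {"dx":0,"dy":0,"dz":0,"wx":0,"wy":0,"wz":0,"hand":-1},
    {"dx":0,"dy":0,"dz":0,"wx":0,"wy":0,"wz":0,"hand":-1}
  ],
  "force": 40
}}

```text
time: 24.6
tcp_pos: [0.5746, 0.0812, 0.0133]
orientation: [[0.001, 0.997, 0.083], [0.0, 0.083, -0.997], [-1.0, 0.001, 0.0]]
ft_force: [-0.8, -0.8, 7.0]
grip_width: 0.0217
```

Request:
{"api": "drive_tool", "payload": {
  "increments": [
    {"dx":-3.5,"dy":0,"dz":0,"wx":0,"wy":0,"wz":0,"hand":-1},
    {"dx":-3.5,"dy":0,"dz":0,"wx":0,"wy":0,"wz":0,"hand":-1},
    {"dx":-3,"dy":0,"dz":0,"wx":0,"wy":0,"wz":0,"hand":-1},
    {"dx":0,"dy":0,"dz":0,"wx":0,"wy":0,"wz":0,"hand":-1}
  ]
}}

```text
time: 25.0
tcp_pos: [0.5769, 0.0815, 0.1166]
orientation: [[0.007, 0.997, 0.083], [0.001, 0.083, -0.997], [-1.0, 0.007, -0.0]]
ft_force: [1.5, 1.6, -0.9]
grip_width: 0.0218
```

```bash
python3 -c "
from look import *
p=tray(-45-65,-66);print(p);rows(*p,.11,-88.7)
"
```

```text
[ 0.53992568 -0.19777862]
t 25.0 tcp [0.5769 0.0815 0.1166] w 21.8mm F [ 1.5  1.6 -0.9] q6 93
6 rows of {"dx":0.105,"dy":-0.885,"dz":4.612,"wx":0.58,"wy":-0.01,"wz":-0.07,"hand":}
```

Request:
{"api": "drive_tool", "payload": {
  "increments": [
    {"dx":0.1,"dy":-0.88,"dz":4.61,"wx":0.58,"wy":0,"wz":-0.05,"hand":-1},
    {"dx":0.1,"dy":-0.88,"dz":4.61,"wx":0.58,"wy":0,"wz":-0.05,"hand":-1},
    {"dx":0.1,"dy":-0.88,"dz":4.61,"wx":0.58,"wy":0,"wz":-0.05,"hand":-1},
    {"dx":0.1,"dy":-0.88,"dz":4.61,"wx":0.58,"wy":0,"wz":-0.05,"hand":-1},
    {"dx":0.1,"dy":-0.88,"dz":4.61,"wx":0.58,"wy":0,"wz":-0.05,"hand":-1},
    {"dx":0.1,"dy":-0.88,"dz":4.61,"wx":0.58,"wy":0,"wz":-0.05,"hand":-1},
    {"dx":0,"dy":0,"dz":0,"wx":0,"wy":0,"wz":0,"hand":-1},
    {"dx":0,"dy":0,"dz":0,"wx":0,"wy":0,"wz":0,"hand":-1},
    {"dx":0,"dy":0,"dz":0,"wx":0,"wy":0,"wz":0,"hand":-1}
  ]
}}

```text
time: 25.9
tcp_pos: [0.537, -0.197, 0.1059]
orientation: [[-0.006, 1.0, 0.023], [0.0, 0.023, -1.0], [-1.0, -0.006, -0.001]]
ft_force: [0.7, -0.0, -1.8]
grip_width: 0.022
```

```bash
python3 -c "
from look import *
p=tray(-45-65,-66);print(p);rows(*p,.06,-88.7)
c=shot('side','s16');cv2.imwrite('pics/s16c.png',cv2.resize(c['pixels'][140:300,280:460],None,fx=4,fy=3.75,interpolation=cv2.INTER_CUBIC))
c=shot('top','t16');cv2.imwrite('pics/t16c.png',cv2.resize(c['pixels'][160:240,300:420],None,fx=6,fy=6,interpolation=cv2.INTER_CUBIC))
"
```

```text
[ 0.53992568 -0.19777862]
t 25.9 tcp [ 0.537  -0.197   0.1059] w 22.0mm F [ 0.7 -0.  -1.8] q6 69
1 rows of {"dx":4.587,"dy":0.322,"dz":0.090,"wx":-0.00,"wy":-0.04,"wz":0.36,"hand":}
```

View pics/s16c.png

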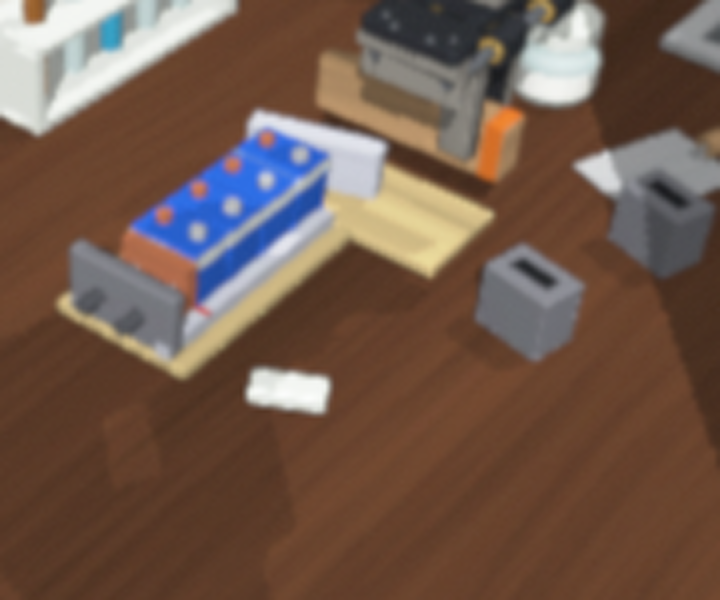

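View pics/t16c.png

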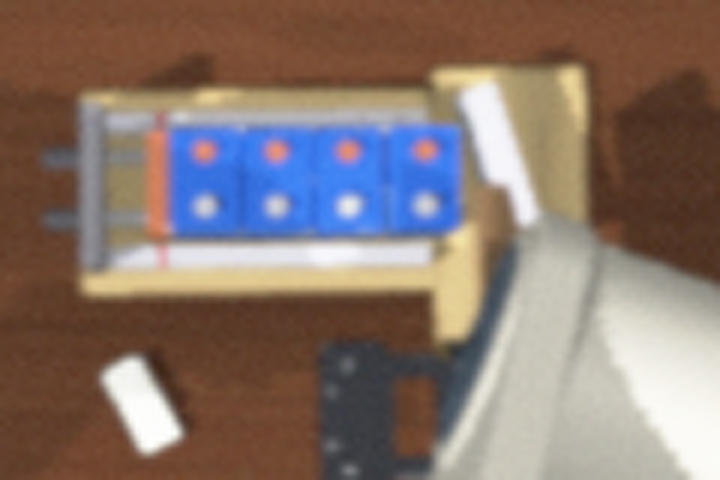

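```bash
python3 - <<'E'
from look import *
from edges import *
c=dict(np.load("pics/t14.npz"))
c=dict(np.load("pics/t16.npz"))
for n,z,a,b in [("last face",.06,(.632,-.1803),(.668,-.180)),("plate/cell",.06,(.635,-.045),(.665,-.045)),("plate back",.055,(.635,-.037),(.665,-.037)),("cells low",.06,(.622,-.06),(.624,-.17)),("cells up",.06,(.672,-.06),(.674,-.17)),("ramp",.05,(.69,-.186),(.67,-.193))]:
    P=edge(c,z,a,b,15,half=.006);m,d,s=line(P)
    t=(m-TO)@np.array([[np.cos(TH),-np.sin(TH)],[np.sin(TH),np.cos(TH)]])
    print(n,np.round(m,4),"tray mm",np.round(t*1e3,1),"ang",round(np.degrees(np.arctan2(d[1],d[0])),2),"std mm",round(s*1e3,2))
E
```

```text
last face [ 0.6506 -0.1785] tray mm [  1.1 -49.2] ang 3.59 std mm 0.45
plate/cell [ 0.65   -0.0434] tray mm [ 3.5 85.8] ang -1.49 std mm 0.44
plate back [ 0.6489 -0.0409] tray mm [ 2.5 88.4] ang 0.41 std mm 0.12
cells low [ 0.6193 -0.1111] tray mm [-28.6  18.8] ang -88.93 std mm 0.12
cells up [ 0.6754 -0.111 ] tray mm [27.4 17.7] ang -89.37 std mm 0.26
ramp [ 0.6791 -0.1869] tray mm [ 29.4 -58.3] ang -159.55 std mm 0.27
```

Request:
{"api": "drive_tool", "payload": {
  "increments": [
    {"dx":2.5,"dy":0.25,"dz":0.09,"wx":0,"wy":0,"wz":0.36,"hand":-1},
    {"dx":2.5,"dy":0,"dz":0,"wx":0,"wy":0,"wz":0,"hand":-1},
    {"dx":1.5,"dy":0,"dz":0,"wx":0,"wy":0,"wz":0,"hand":-1},
    {"dx":0,"dy":0,"dz":0,"wx":0,"wy":0,"wz":0,"hand":-1},
    {"dx":0,"dy":0,"dz":0,"wx":0,"wy":0,"wz":0,"hand":-1},
    {"dx":0,"dy":0,"dz":0,"wx":0,"wy":0,"wz":0,"hand":-1}
  ]
}}

```text
time: 26.6
tcp_pos: [0.5406, -0.1989, 0.0426]
orientation: [[0.002, 1.0, 0.023], [-0.001, 0.023, -1.0], [-1.0, 0.002, 0.001]]
ft_force: [0.6, -0.4, -0.5]
grip_width: 0.0217
```

```bash
python3 -c "
from look import *
p=tray(-45-65,-66);print(p);rows(*p,.0238,-88.7)
c=shot('side','s17');cv2.imwrite('pics/s17c.png',cv2.resize(c['pixels'][150:250,320:440],None,fx=6.2,fy=5.8,interpolation=cv2.INTER_CUBIC))
c=shot('top','t17');cv2.imwrite('pics/t17c.png',cv2.resize(c['pixels'][160:240,300:420],None,fx=6,fy=6,interpolation=cv2.INTER_CUBIC))
"
```

```text
[ 0.53992568 -0.19777862]
t 26.6 tcp [ 0.5406 -0.1989  0.0426] w 21.7mm F [ 0.6 -0.4 -0.5] q6 68
1 rows of {"dx":1.882,"dy":-0.074,"dz":-0.118,"wx":-0.01,"wy":0.04,"wz":-0.14,"hand":}
```

View pics/s17c.png

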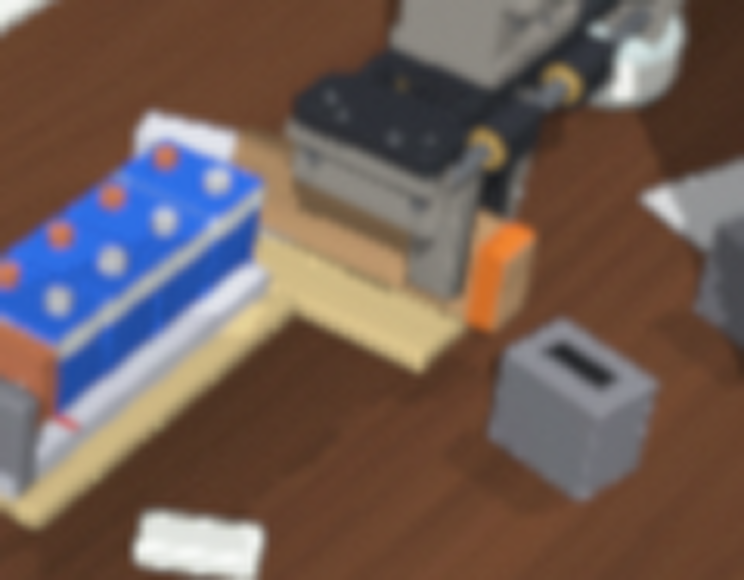

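View pics/t17c.png

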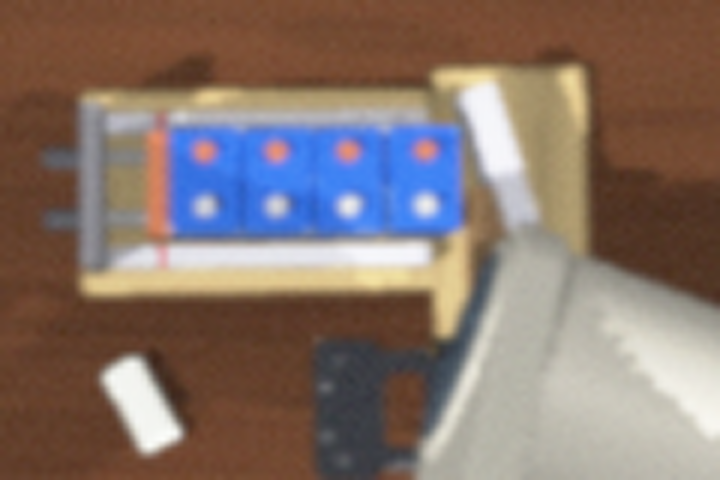

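Request:
{"api": "drive_tool", "payload": {
  "increments": [
    {"dx":0.9,"dy":0,"dz":-0.1,"wx":0,"wy":0,"wz":-0.1,"hand":-1},
    {"dx":0.9,"dy":0,"dz":0,"wx":0,"wy":0,"wz":0,"hand":-1},
    {"dx":0,"dy":0,"dz":0,"wx":0,"wy":0,"wz":0,"hand":-1},
    {"dx":0,"dy":0,"dz":0,"wx":0,"wy":0,"wz":0,"hand":-1}
  ]
}}

```text
time: 27.1
tcp_pos: [0.5394, -0.1978, 0.0229]
orientation: [[-0.001, 1.0, 0.022], [0.0, 0.022, -1.0], [-1.0, -0.001, -0.0]]
ft_force: [-0.6, -0.2, -1.0]
grip_width: 0.0216
```

```bash
python3 -c "
from look import *
p=tray(-28-65,-63);print(p);rows(*p,.0238,-88.7)
"
```

```text
[ 0.55685324 -0.19439371]
t 27.1 tcp [ 0.5394 -0.1978  0.0229] w 21.6mm F [-0.6 -0.2 -1. ] q6 68
1 rows of {"dx":-0.093,"dy":1.751,"dz":-0.299,"wx":-0.03,"wy":-0.01,"wz":0.09,"hand":}
```

Request:
{"api": "drive_tool", "payload": {
  "increments": [
    {"dx":0,"dy":0.45,"dz":-0.08,"wx":0,"wy":0,"wz":0,"hand":-1},
    {"dx":0,"dy":0.45,"dz":-0.08,"wx":0,"wy":0,"wz":0,"hand":-1},
    {"dx":0,"dy":0.45,"dz":-0.08,"wx":0,"wy":0,"wz":0,"hand":-1},
    {"dx":0,"dy":0.4,"dz":-0.06,"wx":0,"wy":0,"wz":0,"hand":-1},
    {"dx":0,"dy":0,"dz":0,"wx":0,"wy":0,"wz":0,"hand":-1},
    {"dx":0,"dy":0,"dz":0,"wx":0,"wy":0,"wz":0,"hand":-1}
  ]
}}

```text
time: 27.7
tcp_pos: [0.5572, -0.1944, 0.0235]
orientation: [[-0.001, 1.0, 0.022], [-0.0, 0.022, -1.0], [-1.0, -0.001, 0.0]]
ft_force: [-0.0, 0.6, -1.1]
grip_width: 0.0218
```

```bash
python3 -c "
from look import *
c=shot('side','s18');cv2.imwrite('pics/s18c.png',cv2.resize(c['pixels'][150:250,300:420],None,fx=6.2,fy=5.8,interpolation=cv2.INTER_CUBIC))
c=shot('top','t18');cv2.imwrite('pics/t18c.png',cv2.resize(c['pixels'][160:240,300:420],None,fx=6,fy=6,interpolation=cv2.INTER_CUBIC))
"
```

```text
(no output)
```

View pics/s18c.png

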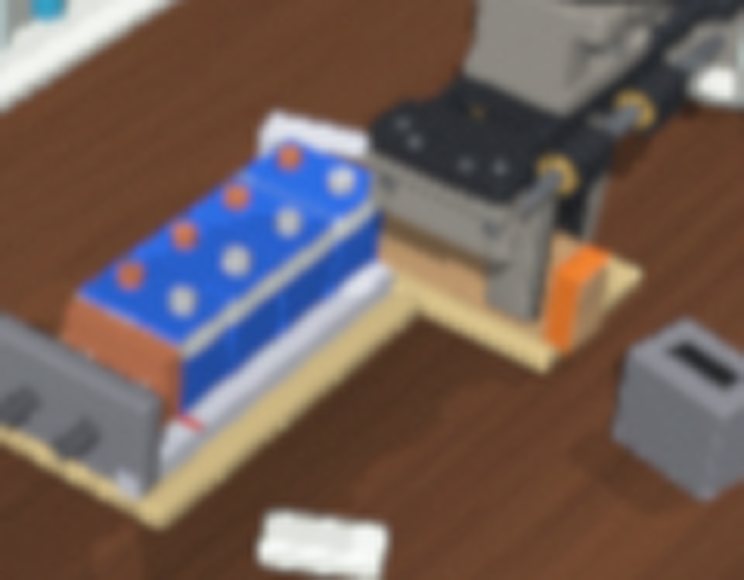

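View pics/t18c.png

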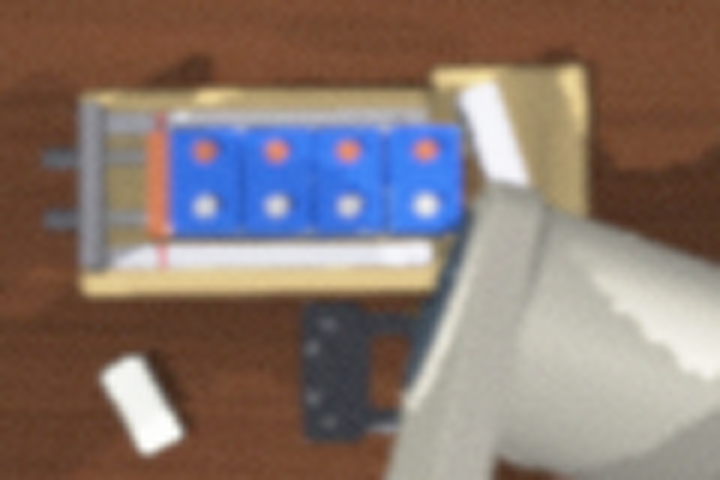

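Request:
{"api": "drive_tool", "payload": {
  "increments": [
    {"dx":0,"dy":0,"dz":0,"wx":0,"wy":0,"wz":0,"hand":-0.2},
    {"dx":0,"dy":0,"dz":0,"wx":0,"wy":0,"wz":0,"hand":0},
    {"dx":0,"dy":0,"dz":0,"wx":0,"wy":0,"wz":0,"hand":0},
    {"dx":-3,"dy":0,"dz":0,"wx":0,"wy":0,"wz":0,"hand":0},
    {"dx":-4,"dy":0,"dz":0,"wx":0,"wy":0,"wz":0,"hand":0},
    {"dx":-2,"dy":0,"dz":0,"wx":0,"wy":0,"wz":0,"hand":-1},
    {"dx":0,"dy":-3,"dz":0,"wx":0,"wy":0,"wz":0,"hand":-1},
    {"dx":0,"dy":-3,"dz":0,"wx":0,"wy":0,"wz":0,"hand":-1},
    {"dx":0,"dy":0,"dz":0,"wx":0,"wy":0,"wz":0,"hand":-1},
    {"dx":0,"dy":0,"dz":0,"wx":0,"wy":0,"wz":0,"hand":-1}
  ]
}}

```text
time: 28.8
tcp_pos: [0.4975, -0.196, 0.114]
orientation: [[0.0, 1.0, 0.022], [-0.0, 0.022, -1.0], [-1.0, 0.0, 0.0]]
ft_force: [0.7, -0.8, -0.3]
grip_width: 0.0082
```

```bash
python3 -c "
from look import *
p=tray(-28-90-25,-63);rows(*p,.016,-88.7)
c=shot('side','s19');cv2.imwrite('pics/s19c.png',cv2.resize(c['pixels'][150:270,300:440],None,fx=5.6,fy=4.9,interpolation=cv2.INTER_CUBIC))
c=shot('top','t19');cv2.imwrite('pics/t19c.png',cv2.resize(c['pixels'][160:270,300:440],None,fx=5.6,fy=5.3,interpolation=cv2.INTER_CUBIC))
showtops(c,zlo=.035)
"
```

```text
t 28.8 tcp [ 0.4975 -0.196   0.114 ] w 8.2mm F [ 0.7 -0.8 -0.3] q6 67
3 rows of {"dx":3.267,"dy":0.313,"dz":-0.011,"wx":-0.02,"wy":0.01,"wz":-0.00,"hand":}
grey [ 0.5707 -0.1966] deg -11.0 mm [64.5 26.1] z 0.05 187
```

View pics/s19c.png

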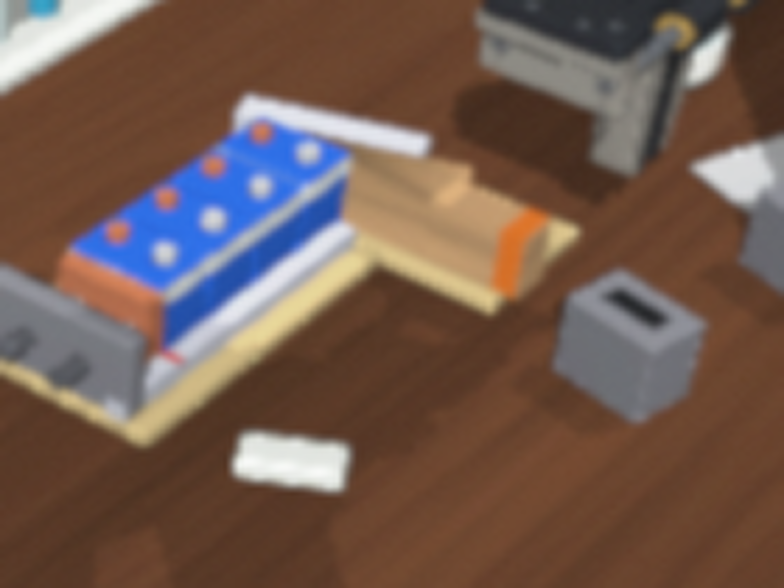

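View pics/t19c.png

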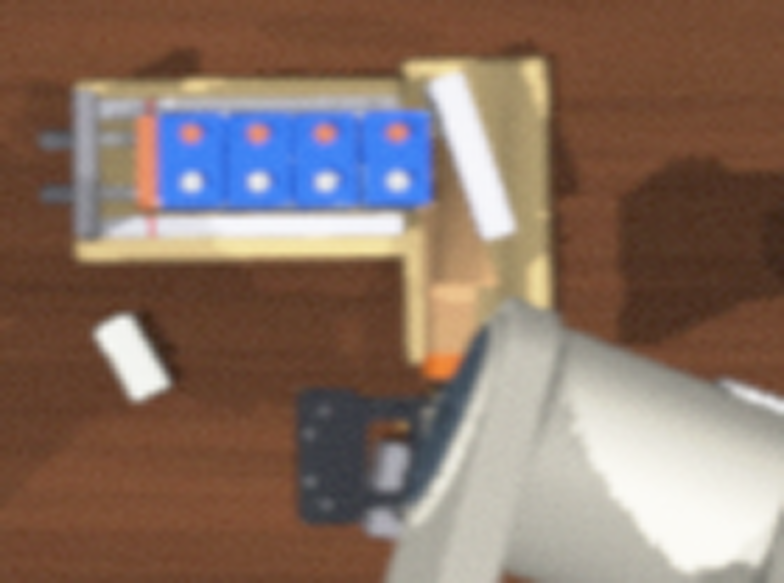

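```bash
python3 - <<'E'
from look import *
from edges import *
c=dict(np.load("pics/s19.npz"));W=cloud(c)
z=W[...,2]
m=(z>.035)&(z<.056)&(W[...,0]>.42)&(W[...,0]<.515)&(W[...,1]>-.23)&(W[...,1]<-.1)
m=m.astype(np.uint8);n,l,stt,ce=cv2.connectedComponentsWithStats(m)
for i in range(1,n):
    if stt[i,4]>50:
        k=l==i;P=W[k][:,:2];print(stt[i],P.mean(0),np.median(z[k]));
        k2=k&(z>.044);(a,b),(w,h),an=cv2.minAreaRect(W[k2][:,:2].astype(np.float32));print(a,b,w,h,an);print(np.round(cv2.boxPoints(((a,b),(w,h),an)),4).tolist())
c=dict(np.load("pics/t19.npz"))
P=edge(c,.05,(.532,-.190),(.532,-.2),8,half=.008);print(line(P))
E
```

```text
[401 205  25  21 301] [ 0.46368972 -0.16637642] 0.0478719524486968
0.4655943214893341 -0.1695481389760971 0.037833064794540405 0.049644965678453445 78.60538482666016
[[0.4375, -0.18320000171661377], [0.4862000048160553, -0.19300000369548798], [0.4936999976634979, -0.1559000015258789], [0.4449999928474426, -0.1460999995470047]]
(array([ 0.53401281, -0.195     ]), array([ 0.60860914, -0.79347017]), np.float64(0.0005587167424608563))
```

Request:
{"api": "drive_tool", "payload": {
  "increments": [
    {"dx":0,"dy":2.05,"dz":-0.1,"wx":0,"wy":0,"wz":0,"hand":-1},
    {"dx":0,"dy":0,"dz":0,"wx":0,"wy":0,"wz":0,"hand":-1},
    {"dx":0,"dy":0,"dz":0,"wx":0,"wy":0,"wz":0,"hand":-1},
    {"dx":0,"dy":0,"dz":0,"wx":0,"wy":0,"wz":0,"hand":-1}
  ]
}}

```text
time: 29.3
tcp_pos: [0.5173, -0.1942, 0.1133]
orientation: [[-0.002, 1.0, 0.023], [0.0, 0.023, -1.0], [-1.0, -0.002, -0.0]]
ft_force: [0.9, -0.2, -0.1]
grip_width: 0.0005
```

```bash
python3 -c "
from look import *
rows(.518,-.195,.016,-88.7)
"
```

```text
t 29.3 tcp [ 0.5173 -0.1942  0.1133] w 0.5mm F [ 0.9 -0.2 -0.1] q6 68
3 rows of {"dx":3.242,"dy":0.026,"dz":0.028,"wx":-0.00,"wy":-0.00,"wz":0.03,"hand":}
```

Request:
{"api": "drive_tool", "payload": {
  "increments": [
    {"dx":3.2,"dy":0,"dz":0,"wx":0,"wy":0,"wz":0,"hand":-1},
    {"dx":3.2,"dy":0,"dz":0,"wx":0,"wy":0,"wz":0,"hand":-1},
    {"dx":3.1,"dy":0,"dz":0,"wx":0,"wy":0,"wz":0,"hand":-1},
    {"dx":0,"dy":0,"dz":0,"wx":0,"wy":0,"wz":0,"hand":-1},
    {"dx":0,"dy":0,"dz":0,"wx":0,"wy":0,"wz":0,"hand":-1},
    {"dx":0,"dy":0.3,"dz":0,"wx":0,"wy":0,"wz":0,"hand":-1},
    {"dx":0,"dy":0.3,"dz":0,"wx":0,"wy":0,"wz":0,"hand":-1},
    {"dx":0,"dy":0.3,"dz":0,"wx":0,"wy":0,"wz":0,"hand":-1},
    {"dx":0,"dy":0,"dz":0,"wx":0,"wy":0,"wz":0,"hand":-1}
  ]
}}

```text
time: 30.2
tcp_pos: [0.5275, -0.1943, 0.0194]
orientation: [[0.001, 1.0, 0.022], [-0.001, 0.022, -1.0], [-1.0, 0.001, 0.001]]
ft_force: [1.0, 0.2, 0.8]
grip_width: 0.0004
```

Request:
{"api": "drive_tool", "payload": {
  "increments": [
    {"dx":0,"dy":0.3,"dz":-0.09,"wx":0,"wy":0,"wz":0,"hand":-1},
    {"dx":0,"dy":0.3,"dz":-0.09,"wx":0,"wy":0,"wz":0,"hand":-1},
    {"dx":0,"dy":0.3,"dz":-0.09,"wx":0,"wy":0,"wz":0,"hand":-1},
    {"dx":0,"dy":0.3,"dz":-0.09,"wx":0,"wy":0,"wz":0,"hand":-1},
    {"dx":0,"dy":0,"dz":0,"wx":0,"wy":0,"wz":0,"hand":-1}
  ]
}}

```text
time: 30.7
tcp_pos: [0.5381, -0.1901, 0.0185]
orientation: [[-0.002, 1.0, 0.023], [0.0, 0.023, -1.0], [-1.0, -0.002, -0.0]]
ft_force: [-4.5, 0.3, 4.3]
grip_width: 0.0004
```

```bash
python3 -c "
from look import *
p=tray(0-90-10,-56);rows(*p,.019,-88.7)
c=shot('side','s20');cv2.imwrite('pics/s20c.png',cv2.resize(c['pixels'][150:270,300:440],None,fx=5.6,fy=4.9,interpolation=cv2.INTER_CUBIC))
c=shot('top','t20');cv2.imwrite('pics/t20c.png',cv2.resize(c['pixels'][160:240,300:420],None,fx=6,fy=6,interpolation=cv2.INTER_CUBIC))
"
```

```text
t 30.7 tcp [ 0.5381 -0.1901  0.0185] w 0.4mm F [-4.5  0.3  4.3] q6 69
1 rows of {"dx":-0.057,"dy":1.161,"dz":-0.231,"wx":-0.01,"wy":-0.00,"wz":0.13,"hand":}
```

View pics/s20c.png

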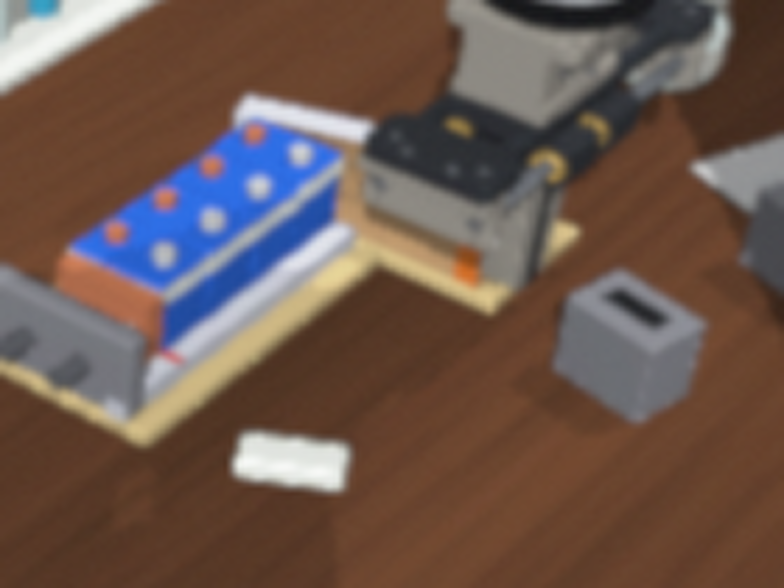

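View pics/t20c.png

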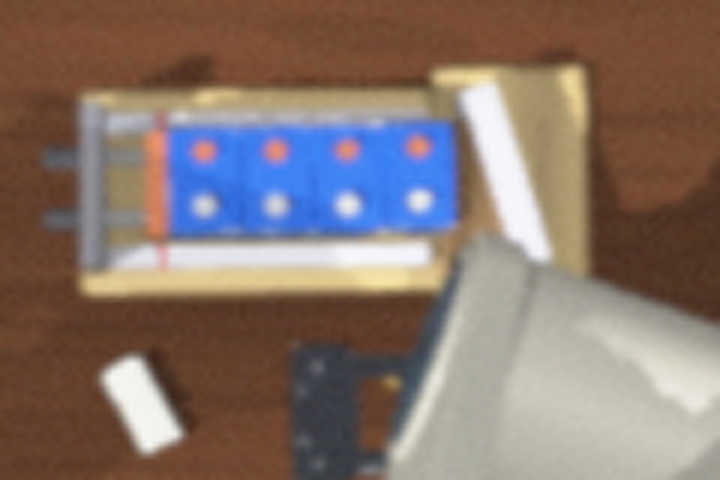

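Request:
{"api": "drive_tool", "payload": {
  "increments": [
    {"dx":0,"dy":0.25,"dz":-0.06,"wx":0,"wy":0,"wz":0,"hand":-1},
    {"dx":0,"dy":0.25,"dz":-0.06,"wx":0,"wy":0,"wz":0,"hand":-1},
    {"dx":0,"dy":0.25,"dz":-0.06,"wx":0,"wy":0,"wz":0,"hand":-1},
    {"dx":0,"dy":0.25,"dz":-0.06,"wx":0,"wy":0,"wz":0,"hand":-1},
    {"dx":0,"dy":0.25,"dz":-0.06,"wx":0,"wy":0,"wz":0,"hand":-1},
    {"dx":0,"dy":0,"dz":0,"wx":0,"wy":0,"wz":0,"hand":-1},
    {"dx":0,"dy":0,"dz":0,"wx":0,"wy":0,"wz":0,"hand":-1}
  ]
}}

```text
time: 31.5
tcp_pos: [0.5485, -0.1868, 0.0183]
orientation: [[-0.006, 1.0, 0.022], [0.001, 0.022, -1.0], [-1.0, -0.006, -0.001]]
ft_force: [-12.6, -0.9, 10.0]
grip_width: 0.0004
```

```bash
python3 -c "
from look import *
p=tray(0-90-10,-56);rows(*p,.019,-88.7)
c=shot('side','s21');cv2.imwrite('pics/s21c.png',cv2.resize(c['pixels'][150:270,300:440],None,fx=5.6,fy=4.9,interpolation=cv2.INTER_CUBIC))
c=shot('top','t21');cv2.imwrite('pics/t21c.png',cv2.resize(c['pixels'][160:240,300:420],None,fx=6,fy=6,interpolation=cv2.INTER_CUBIC))
"
```

```text
t 31.5 tcp [ 0.5485 -0.1868  0.0183] w 0.4mm F [-12.6  -0.9  10. ] q6 70
1 rows of {"dx":-0.073,"dy":0.117,"dz":0.083,"wx":-0.01,"wy":-0.05,"wz":0.32,"hand":}
```

View pics/s21c.png

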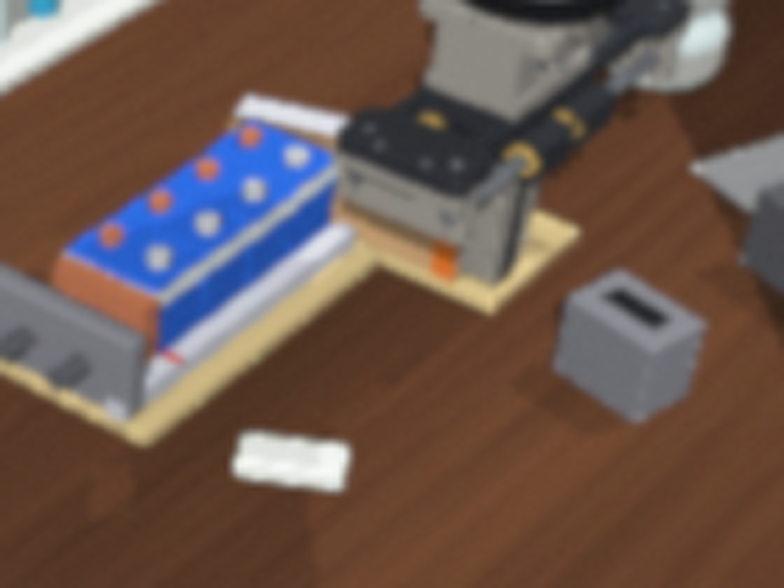

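View pics/t21c.png

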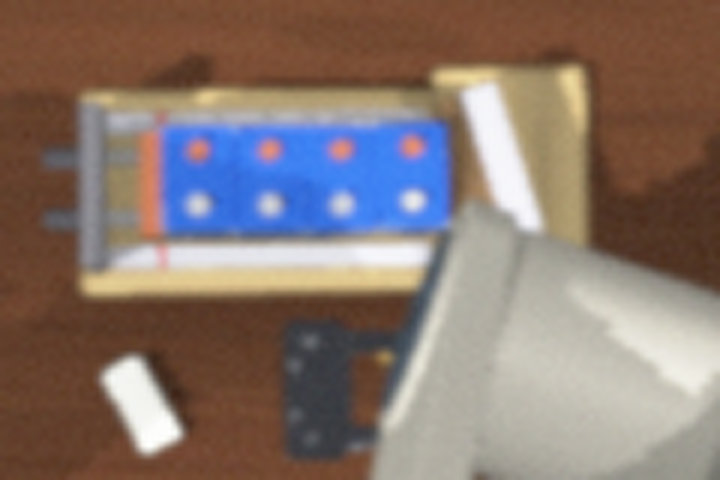

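```bash
cat > plate.py <<'E'
from look import *
def shift(a,b,box=(.60,.70,-.09,-.036),zp=.056):
    A=rect(a,zp,.625,.67,-.085,-.030,.0005);out=[]
    B=rect(b,zp,.610,.685,-.105,-.005,.0005)
    # studs template : cell1 top + plate
    A=rect(a,zp,.628,.668,-.078,-.050,.0005)
    r=cv2.matchTemplate(B,A,cv2.TM_CCOEFF_NORMED);_,v,_,p=cv2.minMaxLoc(r)
    # expected position with zero shift
    x,y=p
    def sub(c,i):
        a,b,c2=c[i-1],c[i],c[i+1];return i+(a-c2)/(2*(a-2*b+c2))
    xs=sub(r[y],x);ys=sub(r[:,x],y)
    y0=(-.005-(-.050))/.0005; x0=(.685-.668)/.0005
    return (y0-xs)*.5,(x0-ys)*.5,v   # shift +y mm, +x mm
E
python3 - <<'E'
from plate import *
L=lambda n:dict(np.load(f"pics/{n}.npz"))
for n in ("t14","t16","t18","t19","t20","t21"): print(n,shift(L("t17"),L(n)))
E
```

```text
t14 (np.float32(0.025817871), np.float32(0.050065994), 0.9317591190338135)
t16 (np.float32(-0.011623383), np.float32(0.07673073), 0.9941985607147217)
t18 (np.float32(-0.06069565), np.float32(0.025960922), 0.9681121706962585)
t19 (np.float32(-0.062335968), np.float32(0.065942764), 0.9708576798439026)
t20 (np.float32(0.2658348), np.float32(0.15035057), 0.9876925349235535)
t21 (np.float32(3.1148033), np.float32(0.5881252), 0.9784989356994629)
```

Request:
{"api": "drive_tool", "payload": {
  "increments": [
    {"dx":0,"dy":0.25,"dz":-0.06,"wx":0,"wy":0,"wz":0,"hand":-1},
    {"dx":0,"dy":0.25,"dz":-0.06,"wx":0,"wy":0,"wz":0,"hand":-1},
    {"dx":0,"dy":0.25,"dz":-0.06,"wx":0,"wy":0,"wz":0,"hand":-1},
    {"dx":0,"dy":0.25,"dz":-0.06,"wx":0,"wy":0,"wz":0,"hand":-1},
    {"dx":0,"dy":0,"dz":0,"wx":0,"wy":0,"wz":0,"hand":-1},
    {"dx":0,"dy":0,"dz":0,"wx":0,"wy":0,"wz":0,"hand":-1}
  ]
}}

```text
time: 32.2
tcp_pos: [0.5572, -0.1839, 0.0182]
orientation: [[-0.008, 1.0, 0.023], [0.001, 0.023, -1.0], [-1.0, -0.008, -0.001]]
ft_force: [-15.5, -0.9, 12.9]
grip_width: 0.0003
```

```bash
python3 -c "
from plate import *
c=shot('top','t22');print(shift(dict(np.load('pics/t17.npz')),c))
"
```

```text
(np.float32(5.8453712), np.float32(0.60902786), 0.9537667036056519)
```

Request:
{"api": "drive_tool", "payload": {
  "increments": [
    {"dx":0,"dy":0.25,"dz":-0.06,"wx":0,"wy":0,"wz":0,"hand":-1},
    {"dx":0,"dy":0.2,"dz":-0.05,"wx":0,"wy":0,"wz":0,"hand":-1},
    {"dx":0,"dy":0,"dz":0,"wx":0,"wy":0,"wz":0,"hand":-1},
    {"dx":0,"dy":0,"dz":0,"wx":0,"wy":0,"wz":0,"hand":-1}
  ]
}}

```text
time: 32.65
tcp_pos: [0.5611, -0.1827, 0.0181]
orientation: [[-0.009, 1.0, 0.023], [0.001, 0.023, -1.0], [-1.0, -0.009, -0.002]]
ft_force: [-17.3, -1.0, 14.7]
grip_width: 0.0004
```

Request:
{"api": "drive_tool", "payload": {
  "increments": [
    {"dx":0,"dy":-1,"dz":0,"wx":0,"wy":0,"wz":0,"hand":-1},
    {"dx":0,"dy":-2,"dz":0,"wx":0,"wy":0,"wz":0,"hand":-1},
    {"dx":-3,"dy":0,"dz":0,"wx":0,"wy":0,"wz":0,"hand":-1},
    {"dx":-5,"dy":0,"dz":0,"wx":0,"wy":0,"wz":0,"hand":-1},
    {"dx":-3,"dy":-4,"dz":0,"wx":0,"wy":0,"wz":0,"hand":0},
    {"dx":0,"dy":-4,"dz":-2,"wx":0,"wy":0,"wz":0,"hand":0}
  ]
}}

```text
time: 33.25
tcp_pos: [0.4589, -0.1678, 0.1328]
orientation: [[0.009, 1.0, 0.022], [-0.004, 0.022, -1.0], [-1.0, 0.009, 0.004]]
ft_force: [0.5, -0.2, -0.2]
grip_width: 0.0145
```

```bash
python3 -c "
from plate import *
st()
c=shot('top','t23');print(shift(dict(np.load('pics/t17.npz')),c));cv2.imwrite('pics/t23c.png',cv2.resize(c['pixels'][160:240,300:420],None,fx=6,fy=6,interpolation=cv2.INTER_CUBIC))
c=shot('side','s23');cv2.imwrite('pics/s23c.png',cv2.resize(c['pixels'][150:270,300:440],None,fx=5.6,fy=4.9,interpolation=cv2.INTER_CUBIC))
"
```

```text
t 33.2 tcp [ 0.4589 -0.1678  0.1328] w 14.5mm F [ 0.5 -0.2 -0.2] q6 69Traceback (most recent call last):
  File "<string>", line 4, in <module>
    c=shot('top','t23');print(shift(dict(np.load('pics/t17.npz')),c));cv2.imwrite('pics/t23c.png',cv2.resize(c['pixels'][160:240,300:420],None,fx=6,fy=6,interpolation=cv2.INTER_CUBIC))
                              ~~~~~^^^^^^^^^^^^^^^^^^^^^^^^^^^^^^^^^
  File "plate.py", line 12, in shift
    xs=sub(r[y],x);ys=sub(r[:,x],y)
  File "plate.py", line 11, in sub
    a,b,c2=c[i-1],c[i],c[i+1];return i+(a-c2)/(2*(a-2*b+c2))
                       ~^^^^^
IndexError: index 145 is out of bounds for axis 0 with size 145
```

```bash
python3 -c "
from plate import *
c=dict(np.load('pics/t23.npz'));cv2.imwrite('pics/t23c.png',cv2.resize(c['pixels'][160:240,300:420],None,fx=6,fy=6,interpolation=cv2.INTER_CUBIC))
c=shot('side','s23');cv2.imwrite('pics/s23c.png',cv2.resize(c['pixels'][150:270,300:440],None,fx=5.6,fy=4.9,interpolation=cv2.INTER_CUBIC))
"
```

```text
(no output)
```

View pics/s23c.png

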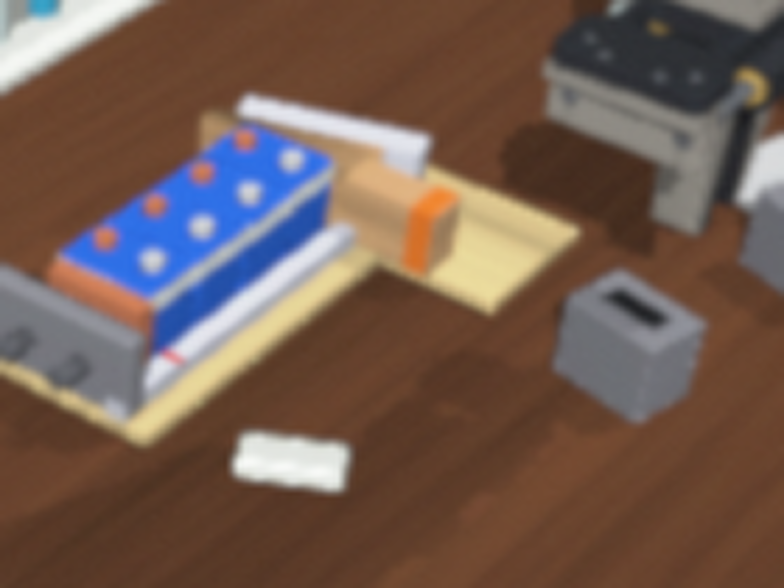

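View pics/t23c.png

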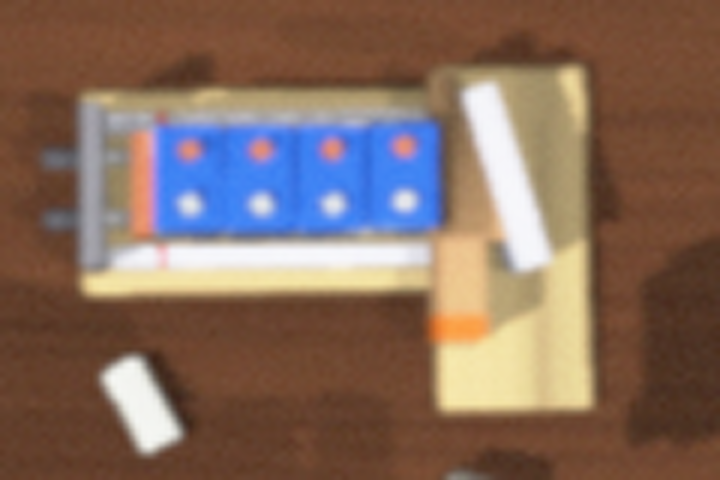

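```bash
python3 - <<'E'
from meas import *
for n in ("t17","t21","t22","t23"):
    c=dict(np.load(f"pics/{n}.npz"));im=rect(c,.056,.61,.69,-.2,-.02,.0005)
    H,S,V=cv2.split(cv2.cvtColor(im,cv2.COLOR_BGR2HSV));m=((S<90)&(V>150)).astype(np.uint8)
    m[:, :]=cv2.morphologyEx(m,cv2.MORPH_OPEN,np.ones((5,5),np.uint8))
    k,l,s,ce=cv2.connectedComponentsWithStats(m)
    print(n,[(round(-.02-ce[i][0]*.0005,4),round(.69-ce[i][1]*.0005,4)) for i in range(1,k) if 60<s[i,4]<500])
E
```

```text
t17 [(np.float64(-0.1285), np.float64(0.6635)), (np.float64(-0.1649), np.float64(0.6642)), (np.float64(-0.058), np.float64(0.6639)), (np.float64(-0.0943), np.float64(0.6631)), (np.float64(-0.022), np.float64(0.6422)), (np.float64(-0.1658), np.float64(0.6379)), (np.float64(-0.1292), np.float64(0.6371)), (np.float64(-0.0607), np.float64(0.6363)), (np.float64(-0.0949), np.float64(0.6367)), (np.float64(-0.0313), np.float64(0.6306)), (np.float64(-0.1806), np.float64(0.6237))]
t21 [(np.float64(-0.1589), np.float64(0.6663)), (np.float64(-0.0911), np.float64(0.6635)), (np.float64(-0.1253), np.float64(0.6641)), (np.float64(-0.0555), np.float64(0.6633)), (np.float64(-0.1597), np.float64(0.6398)), (np.float64(-0.0574), np.float64(0.6368)), (np.float64(-0.0918), np.float64(0.6373)), (np.float64(-0.1257), np.float64(0.6377)), (np.float64(-0.0283), np.float64(0.6305))]
t22 [(np.float64(-0.1585), np.float64(0.6678)), (np.float64(-0.0875), np.float64(0.6636)), (np.float64(-0.1226), np.float64(0.6639)), (np.float64(-0.0527), np.float64(0.6626)), (np.float64(-0.1539), np.float64(0.6637)), (np.float64(-0.1572), np.float64(0.6398)), (np.float64(-0.123), np.float64(0.6378)), (np.float64(-0.0548), np.float64(0.6371)), (np.float64(-0.0888), np.float64(0.6372))]
t23 [(np.float64(-0.1559), np.float64(0.6661)), (np.float64(-0.0871), np.float64(0.6636)), (np.float64(-0.1225), np.float64(0.6641)), (np.float64(-0.0528), np.float64(0.6632)), (np.float64(-0.1557), np.float64(0.6398)), (np.float64(-0.1217), np.float64(0.6378)), (np.float64(-0.0531), np.float64(0.6369)), (np.float64(-0.0873), np.float64(0.6372)), (np.float64(-0.0236), np.float64(0.6303))]
```

```bash
python3 - <<'E'
from look import *
from edges import *
c=dict(np.load("pics/t23.npz"))
for n,z,a,b in [("left edge",.05,(.46,.398),(.60,.372)),("right edge",.05,(.46,.248),(.60,.226)),("bottom",.05,(.436,.395),(.419,.28)),("top",.05,(.677,.35),(.660,.24)),("Lrail",.052,(.46,.375),(.53,.363)),("Rrail",.052,(.45,.290),(.53,.277))]:
    P=edge(c,z,a,b,20,half=.012);m,d,s=line(P)
    print(n,np.round(m,4),"ang",round(np.degrees(np.arctan2(d[1],d[0])),2),"std mm",round(s*1e3,2))
im=rect(c,.05,.41,.69,.2,.42,.0005);cv2.imwrite("pics/sup23.png",cv2.resize(im,None,fx=1.05,fy=1.05))
def pts(mask,zp,name):
    vv,uu=np.nonzero(mask)
    print(name,len(uu),np.round(onplane(c,np.c_[uu,vv],zp).mean(0),4))
px=c["pixels"];hsv=cv2.cvtColor(px,cv2.COLOR_BGR2HSV);H,S,V=cv2.split(hsv);W=cloud(c)
reg=(W[...,0]>.44)&(W[...,0]<.545)&(W[...,1]>.27)&(W[...,1]<.375)
blk=reg&(V<70)
n,l,st_,ce=cv2.connectedComponentsWithStats(blk.astype(np.uint8));i=1+st_[1:,4].argmax()
pts(l==i,.06,"black knob(z60)");print("z of black",np.percentile(W[l==i][:,2],[10,50,90]))
red=reg&((H<8)|(H>172))&(S>120)&(V>120);n,l,st_,ce=cv2.connectedComponentsWithStats(red.astype(np.uint8))
for k in range(1,n): pts(l==k,.05,"red")
hi=reg&(W[...,2]>.072)&(W[...,2]<.095);pts(hi,.085,"bar top")
vv,uu=np.nonzero(hi);Q=onplane(c,np.c_[uu,vv],.085)[:,:2];_,s,v=np.linalg.svd(Q-Q.mean(0));print("bar dir",v[0],s*np.sqrt(12/len(Q)))
wh=reg&(V>190)&(S<50);n,l,st_,ce=cv2.connectedComponentsWithStats(wh.astype(np.uint8))
for k in range(1,n): print(st_[k,4],end=" ");pts(l==k,.085,"white z85");pts(l==k,.05,"   white z50")
E
```

```text
left edge [0.5203 0.3872] ang -10.85 std mm 0.33
right edge [0.5297 0.2351] ang -11.6 std mm 0.5
bottom [0.4247 0.3383] ang -101.15 std mm 0.28
top [0.669  0.2948] ang -100.91 std mm 0.23
Lrail [0.4937 0.3615] ang -12.09 std mm 3.04
Rrail [0.4896 0.2759] ang -6.33 std mm 1.31
black knob(z60) 137 [0.4787 0.3159 0.06  ]
z of black [0.0568901  0.06064912 0.08411384]
red 2 [0.5161 0.3141 0.05  ]
red 6 [0.4967 0.3735 0.05  ]
red 1 [0.4679 0.3771 0.05  ]
bar top 74 [0.4773 0.3186 0.085 ]
bar dir [-0.71283214 -0.70133468] [0.04276881 0.01358305]
88 white z85 88 [0.4994 0.3523 0.085 ]
   white z50 88 [0.4981 0.3634 0.05  ]
40 white z85 40 [0.541  0.2907 0.085 ]
   white z50 40 [0.5409 0.3    0.05  ]
2 white z85 2 [0.5286 0.2624 0.085 ]
   white z50 2 [0.5282 0.2709 0.05  ]
4 white z85 4 [0.514  0.3171 0.085 ]
   white z50 4 [0.5131 0.3272 0.05  ]
60 white z85 60 [0.4755 0.2702 0.085 ]
   white z50 60 [0.4735 0.2789 0.05  ]
3 white z85 3 [0.5078 0.3316 0.085 ]
   white z50 3 [0.5067 0.3421 0.05  ]
9 white z85 9 [0.484  0.3297 0.085 ]
   white z50 9 [0.4822 0.3402 0.05  ]
```

View pics/sup23.png

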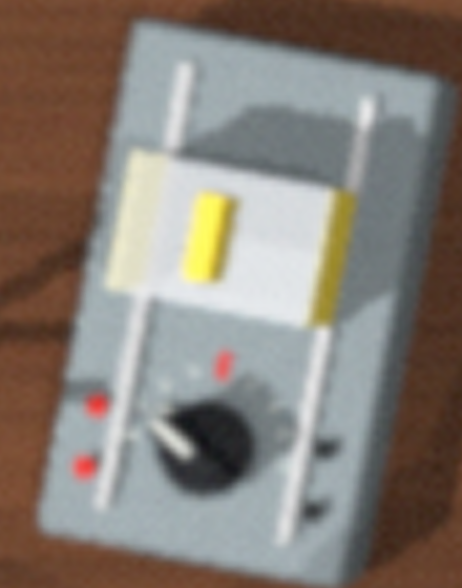

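```bash
python3 - <<'E'
from look import *
c=dict(np.load("pics/t23.npz"))
im=rect(c,.05,.495,.535,.29,.335,.0005).astype(float)
r=np.clip(im[...,2]-np.maximum(im[...,0],im[...,1])-40,0,None)
vv,uu=np.mgrid[:r.shape[0],:r.shape[1]];x=.535-vv*.0005;y=.335-uu*.0005
m=np.array([(r*x).sum(),(r*y).sum()])/r.sum();print("mark",m)
C=np.cov(np.stack([x.ravel(),y.ravel()]),aweights=r.ravel());w,v=np.linalg.eigh(C);print(v[:,1],np.degrees(np.arctan2(v[1,1],v[0,1])),np.sqrt(12*w))
for k in ((.477,.3193),(.4763,.3208),(.4773,.3186)): print(np.degrees(np.arctan2(m[1]-k[1],m[0]-k[0])))
rows(.477,.3193,.13,-45.5)
E
```

```text
mark [0.516061   0.31380209]
[-0.98195201  0.18913026] 169.09796825414406 [0.00583252 0.01092329]
-8.011852442207461
-9.9817868686381
-7.056281266824281
t 33.4 tcp [ 0.4507 -0.1639  0.1288] w 22.1mm F [-0.7 -0.   0.6] q6 69
11 rows of {"dx":-0.010,"dy":1.833,"dz":-4.114,"wx":-3.93,"wy":-0.01,"wz":0.01,"hand":}
```

Request:
{"api": "drive_tool", "payload": {
  "increments": [
    {"dx":-0.1,"dy":1.83,"dz":-4.11,"wx":-3.93,"wy":0,"wz":0,"hand":-0.1},
    {"dx":-0.1,"dy":1.83,"dz":-4.11,"wx":-3.93,"wy":0,"wz":0,"hand":-0.1},
    {"dx":0,"dy":1.83,"dz":-4.11,"wx":-3.93,"wy":0,"wz":0,"hand":-0.1},
    {"dx":0,"dy":1.83,"dz":-4.11,"wx":-3.93,"wy":0,"wz":0,"hand":-0.1},
    {"dx":0,"dy":1.83,"dz":-4.11,"wx":-3.93,"wy":0,"wz":0,"hand":-0.1},
    {"dx":0,"dy":1.83,"dz":-4.11,"wx":-3.93,"wy":0,"wz":0,"hand":-0.1},
    {"dx":0,"dy":1.83,"dz":-4.11,"wx":-3.93,"wy":0,"wz":0,"hand":-0.1},
    {"dx":0,"dy":1.83,"dz":-4.11,"wx":-3.93,"wy":0,"wz":0,"hand":-0.1},
    {"dx":0,"dy":1.83,"dz":-4.11,"wx":-3.93,"wy":0,"wz":0,"hand":-0.1},
    {"dx":0,"dy":1.83,"dz":-4.11,"wx":-3.93,"wy":0,"wz":0,"hand":-0.1},
    {"dx":0,"dy":1.83,"dz":-4.11,"wx":-3.93,"wy":0,"wz":0,"hand":-0.1},
    {"dx":0,"dy":0,"dz":0,"wx":0,"wy":0,"wz":0,"hand":-0.1},
    {"dx":0,"dy":0,"dz":0,"wx":0,"wy":0,"wz":0,"hand":-0.1},
    {"dx":0,"dy":0,"dz":0,"wx":0,"wy":0,"wz":0,"hand":-0.1}
  ]
}}

```text
time: 34.75
tcp_pos: [0.4814, 0.3164, 0.1303]
orientation: [[-0.001, 0.714, 0.7], [-0.0, 0.7, -0.714], [-1.0, -0.001, -0.0]]
ft_force: [-0.3, 0.4, 0.4]
grip_width: 0.0414
```

```bash
python3 -c "
from plate import *
rows(.477,.3193,.0635,-45.5)
c=shot('side','s24');cv2.imwrite('pics/s24c.png',cv2.resize(c['pixels'][240:400,150:350],None,fx=3.9,fy=3.7,interpolation=cv2.INTER_CUBIC))
c=shot('top','t24');cv2.imwrite('pics/t24c.png',cv2.resize(c['pixels'][160:240,300:420],None,fx=6,fy=6,interpolation=cv2.INTER_CUBIC))
"
```

```text
t 34.8 tcp [0.4814 0.3164 0.1303] w 41.4mm F [-0.3  0.4  0.4] q6 79
2 rows of {"dx":3.338,"dy":-0.056,"dz":-0.258,"wx":-0.02,"wy":-0.00,"wz":0.02,"hand":}
```

View pics/s24c.png

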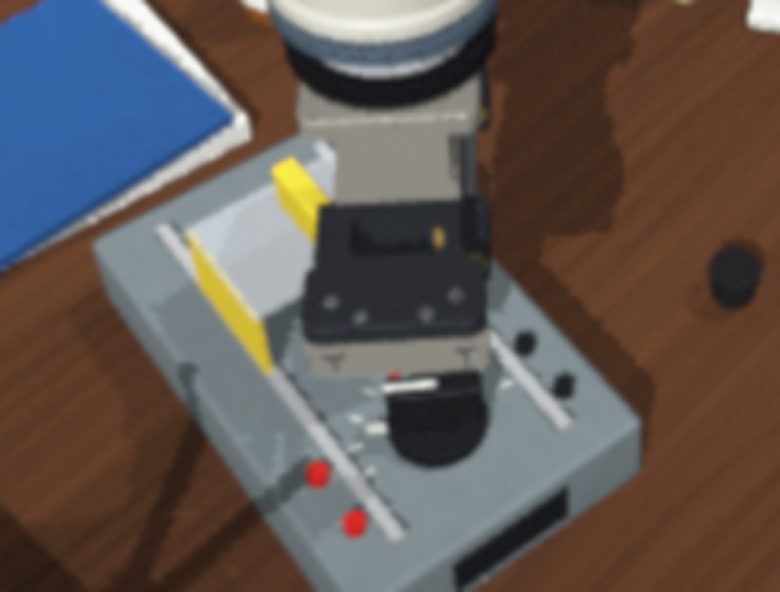

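View pics/t24c.png

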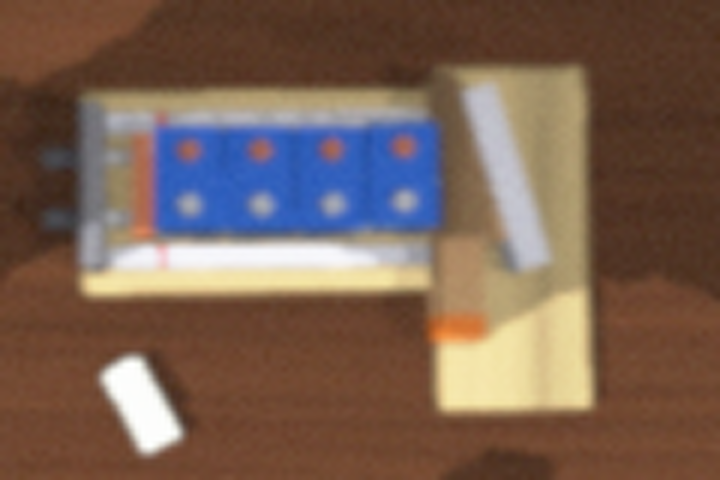

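Request:
{"api": "drive_tool", "payload": {
  "increments": [
    {"dx":1,"dy":-0.1,"dz":-0.5,"wx":0,"wy":0,"wz":0,"hand":-0.1},
    {"dx":2.5,"dy":0,"dz":0,"wx":0,"wy":0,"wz":0,"hand":-0.1},
    {"dx":2.0,"dy":0,"dz":0,"wx":0,"wy":0,"wz":0,"hand":-0.1},
    {"dx":0.9,"dy":0,"dz":0,"wx":0,"wy":0,"wz":0,"hand":-0.1},
    {"dx":0,"dy":0,"dz":0,"wx":0,"wy":0,"wz":0,"hand":-0.1},
    {"dx":0,"dy":0,"dz":0,"wx":0,"wy":0,"wz":0,"hand":-0.1},
    {"dx":0,"dy":0,"dz":0,"wx":0,"wy":0,"wz":0,"hand":-0.1}
  ],
  "force": 12
}}

```text
time: 35.55
tcp_pos: [0.4775, 0.3202, 0.0675]
orientation: [[0.001, 0.713, 0.701], [0.001, 0.701, -0.713], [-1.0, 0.001, -0.0]]
ft_force: [0.3, -0.5, 0.0]
grip_width: 0.0414
```

```bash
python3 -c "
from plate import *
rows(.477,.3193,.0635,-45.5)
c=shot('side','s25');cv2.imwrite('pics/s25c.png',cv2.resize(c['pixels'][240:400,150:350],None,fx=3.9,fy=3.7,interpolation=cv2.INTER_CUBIC))
"
```

```text
t 35.5 tcp [0.4775 0.3202 0.0675] w 41.4mm F [ 0.3 -0.5  0. ] q6 79
1 rows of {"dx":0.397,"dy":-0.094,"dz":0.028,"wx":-0.02,"wy":-0.01,"wz":-0.05,"hand":}
```

View pics/s25c.png

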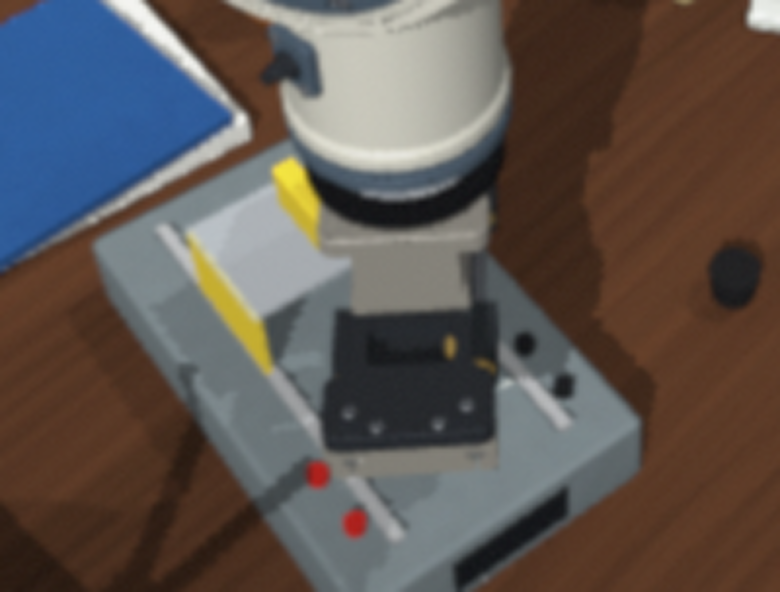

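Request:
{"api": "drive_tool", "payload": {
  "increments": [
    {"dx":0.2,"dy":-0.05,"dz":0,"wx":0,"wy":0,"wz":0,"hand":-0.1},
    {"dx":0,"dy":0,"dz":0,"wx":0,"wy":0,"wz":0,"hand":-1},
    {"dx":0,"dy":0,"dz":0,"wx":0,"wy":0,"wz":0,"hand":-1},
    {"dx":0,"dy":0,"dz":0,"wx":0,"wy":0,"wz":0,"hand":-1},
    {"dx":0,"dy":0,"dz":0,"wx":0,"wy":0,"wz":0,"hand":-1},
    {"dx":0,"dy":0,"dz":0,"wx":0,"wy":0,"wz":0,"hand":-1}
  ]
}}

```text
time: 36.2
tcp_pos: [0.4751, 0.3212, 0.0646]
orientation: [[-0.003, 0.714, 0.7], [0.002, 0.7, -0.714], [-1.0, -0.0, -0.004]]
ft_force: [-8.1, 10.8, 1.2]
grip_width: 0.012
```

Request:
{"api": "drive_tool", "payload": {
  "increments": [
    {"dx":0,"dy":0,"dz":-0.2,"wx":0,"wy":0,"wz":0,"hand":-1},
    {"dx":0,"dy":0,"dz":0,"wx":0,"wy":0,"wz":0,"hand":-1}
  ]
}}

```text
time: 36.4
tcp_pos: [0.475, 0.3214, 0.0647]
orientation: [[-0.0, 0.713, 0.701], [0.0, 0.701, -0.713], [-1.0, -0.0, -0.001]]
ft_force: [-0.6, 3.6, 0.2]
grip_width: 0.0116
```

Request:
{"api": "drive_tool", "payload": {
  "increments": [
    {"dx":0,"dy":0,"dz":0,"wx":6.75,"wy":0,"wz":0,"hand":-1},
    {"dx":0,"dy":0,"dz":0,"wx":6.75,"wy":0,"wz":0,"hand":-1},
    {"dx":0,"dy":0,"dz":0,"wx":6.75,"wy":0,"wz":0,"hand":-1},
    {"dx":0,"dy":0,"dz":0,"wx":6.75,"wy":0,"wz":0,"hand":-1},
    {"dx":0,"dy":0,"dz":0,"wx":6.75,"wy":0,"wz":0,"hand":-1},
    {"dx":0,"dy":0,"dz":0,"wx":6.75,"wy":0,"wz":0,"hand":-1},
    {"dx":0,"dy":0,"dz":0,"wx":6.75,"wy":0,"wz":0,"hand":-1},
    {"dx":0,"dy":0,"dz":0,"wx":6.75,"wy":0,"wz":0,"hand":-1},
    {"dx":0,"dy":0,"dz":0,"wx":0,"wy":0,"wz":0,"hand":-1},
    {"dx":0,"dy":0,"dz":0,"wx":0,"wy":0,"wz":0,"hand":-1}
  ]
}}

```text
time: 37.4
tcp_pos: [0.4749, 0.3217, 0.0647]
orientation: [[-0.001, 0.986, -0.166], [0.001, -0.166, -0.986], [-1.0, -0.001, -0.001]]
ft_force: [-2.6, 5.7, -0.7]
grip_width: 0.0119
```

Request:
{"api": "drive_tool", "payload": {
  "increments": [
    {"dx":0,"dy":0,"dz":0,"wx":1,"wy":0,"wz":0,"hand":-1},
    {"dx":0,"dy":0,"dz":0,"wx":0,"wy":0,"wz":0,"hand":-1},
    {"dx":0,"dy":0,"dz":0,"wx":0,"wy":0,"wz":0,"hand":-0.4},
    {"dx":0,"dy":0,"dz":0,"wx":0,"wy":0,"wz":0,"hand":-0.2},
    {"dx":0,"dy":0,"dz":0,"wx":0,"wy":0,"wz":0,"hand":-0.2},
    {"dx":-4,"dy":0,"dz":0,"wx":0,"wy":0,"wz":0,"hand":-0.2},
    {"dx":-4,"dy":0,"dz":0,"wx":0,"wy":0,"wz":0,"hand":-0.2},
    {"dx":-3,"dy":-4,"dz":4,"wx":0,"wy":0,"wz":0,"hand":-0.2},
    {"dx":0,"dy":-4,"dz":4,"wx":0,"wy":0,"wz":0,"hand":-0.2},
    {"dx":0,"dy":0,"dz":4,"wx":0,"wy":0,"wz":0,"hand":-0.2},
    {"dx":0,"dy":0,"dz":4,"wx":0,"wy":0,"wz":0,"hand":-0.2}
  ]
}}

```text
time: 38.5
tcp_pos: [0.3818, 0.1879, 0.1683]
orientation: [[0.0, 0.984, -0.18], [-0.0, -0.18, -0.984], [-1.0, 0.0, 0.0]]
ft_force: [0.6, 0.4, 0.6]
grip_width: 0.0367
```

```bash
python3 - <<'E'
from look import *
st()
c=shot('side','s26');cv2.imwrite('pics/s26c.png',cv2.resize(c['pixels'][240:400,150:350],None,fx=3.9,fy=3.7,interpolation=cv2.INTER_CUBIC))
c=shot('top','t26')
im=rect(c,.05,.41,.69,.2,.42,.0005);cv2.imwrite("pics/t26c.png",cv2.resize(im,None,fx=1.05,fy=1.05))
W=cloud(c)
reg=(W[...,0]>.44)&(W[...,0]<.545)&(W[...,1]>.27)&(W[...,1]<.375)
hi=reg&(W[...,2]>.072)&(W[...,2]<.095)
vv,uu=np.nonzero(hi);Q=onplane(c,np.c_[uu,vv],.085)[:,:2];_,s,v=np.linalg.svd(Q-Q.mean(0));print(Q.mean(0),"bar dir",v[0],s*np.sqrt(12/len(Q)),len(Q))
E
```

```text
t 38.5 tcp [0.3818 0.1879 0.1683] w 36.7mm F [0.6 0.4 0.6] q6 126
[0.47652694 0.31754303] bar dir [-0.95976797  0.2807943 ] [0.04943069 0.01699462] 76
```

View pics/s26c.png

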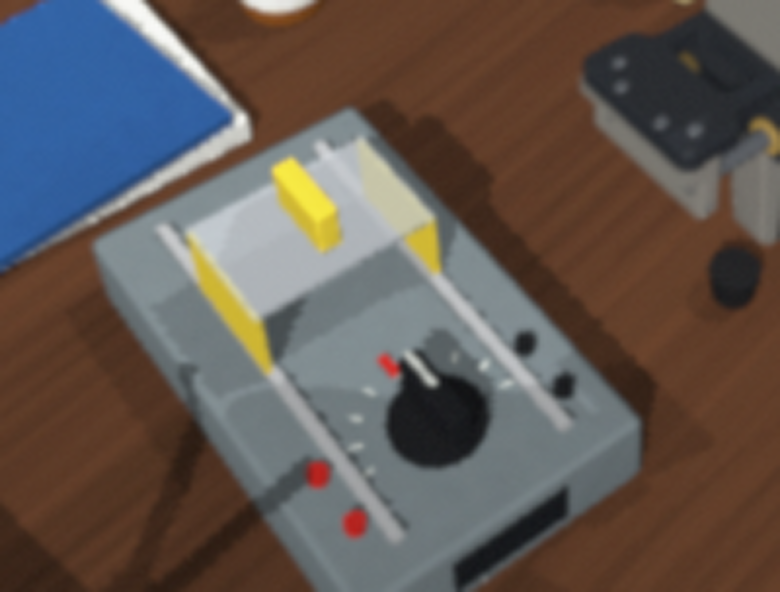

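View pics/t26c.png

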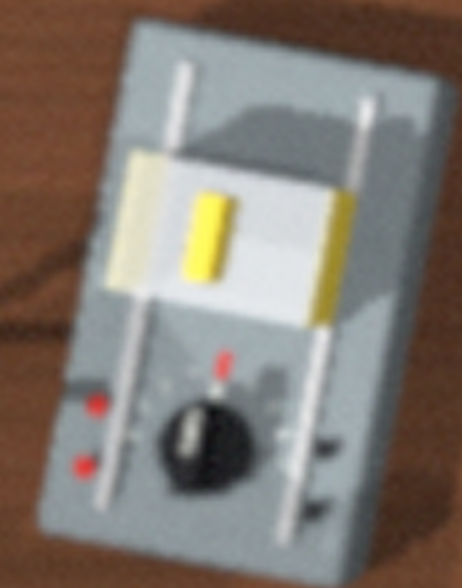

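```bash
python3 - <<'E'
from look import *
c=dict(np.load("pics/t26.npz"));W=cloud(c);H,S,V=cv2.split(cv2.cvtColor(c["pixels"],cv2.COLOR_BGR2HSV))
m=(W[...,2]>.114)&(W[...,2]<.14)&(W[...,0]>.5)&(W[...,0]<.66)&(W[...,1]>.24)&(W[...,1]<.4)
vv,uu=np.nonzero(m);Q=onplane(c,np.c_[uu,vv],.128)[:,:2];_,s,v=np.linalg.svd(Q-Q.mean(0))
print(len(Q),Q.mean(0),v[0],np.degrees(np.arctan2(v[0][1],v[0][0])),s*np.sqrt(12/len(Q)))
a=np.radians(-11.1);k=np.array([.475,.3215]);d=Q.mean(0)-k;print("fin in supply frame rel knob mm",1e3*(d@[np.cos(a),np.sin(a)]),1e3*(d@[-np.sin(a),np.cos(a)]))
rows(*Q.mean(0),.17,-101.1)
E
```

```text
84 [0.57510854 0.30039075] [-0.97925509  0.20263137] 168.30912343987302 [0.03970997 0.01548897]
fin in supply frame rel knob mm 102.299770960529 -1.441256711395863
t 38.6 tcp [0.381  0.1854 0.168 ] w 36.5mm F [0.2 0.8 0.5] q6 126
5 rows of {"dx":-0.048,"dy":3.383,"dz":-2.987,"wx":0.10,"wy":0.02,"wz":0.02,"hand":}
```

Request:
{"api": "drive_tool", "payload": {
  "increments": [
    {"dx":-0.05,"dy":3.38,"dz":-2.99,"wx":0.1,"wy":0,"wz":0,"hand":-0.2},
    {"dx":-0.05,"dy":3.38,"dz":-2.99,"wx":0.1,"wy":0,"wz":0,"hand":-0.2},
    {"dx":-0.05,"dy":3.38,"dz":-2.99,"wx":0.1,"wy":0,"wz":0,"hand":-0.2},
    {"dx":-0.05,"dy":3.38,"dz":-2.99,"wx":0.1,"wy":0,"wz":0,"hand":-0.2},
    {"dx":-0.05,"dy":3.38,"dz":-2.99,"wx":0.1,"wy":0,"wz":0,"hand":-0.2},
    {"dx":0,"dy":0,"dz":0,"wx":0,"wy":0,"wz":0,"hand":-0.2},
    {"dx":0,"dy":0,"dz":0,"wx":0,"wy":0,"wz":0,"hand":-0.2},
    {"dx":0,"dy":0,"dz":0,"wx":0,"wy":0,"wz":0,"hand":-0.2}
  ]
}}

```text
time: 39.4
tcp_pos: [0.5757, 0.304, 0.1699]
orientation: [[-0.002, 0.982, -0.191], [-0.001, -0.191, -0.982], [-1.0, -0.002, 0.001]]
ft_force: [-0.1, 0.0, -0.6]
grip_width: 0.0367
```

```bash
python3 -c "
from look import *
rows(.5751,.3004,.107,-101.1)"
```

```text
t 39.4 tcp [0.5757 0.304  0.1699] w 36.7mm F [-0.1  0.  -0.6] q6 129
2 rows of {"dx":3.148,"dy":0.011,"dz":0.178,"wx":0.05,"wy":0.04,"wz":0.05,"hand":}
```

Request:
{"api": "drive_tool", "payload": {
  "increments": [
    {"dx":1,"dy":0,"dz":0.35,"wx":0,"wy":0,"wz":0,"hand":-0.2},
    {"dx":2.5,"dy":0,"dz":0,"wx":0,"wy":0,"wz":0,"hand":-0.2},
    {"dx":2,"dy":0,"dz":0,"wx":0,"wy":0,"wz":0,"hand":-0.2},
    {"dx":0.6,"dy":0,"dz":0,"wx":0,"wy":0,"wz":0,"hand":-0.2},
    {"dx":0,"dy":0,"dz":0,"wx":0,"wy":0,"wz":0,"hand":-0.2},
    {"dx":0,"dy":0,"dz":0,"wx":0,"wy":0,"wz":0,"hand":-1},
    {"dx":0,"dy":0,"dz":0,"wx":0,"wy":0,"wz":0,"hand":-1},
    {"dx":0,"dy":0,"dz":0,"wx":0,"wy":0,"wz":0,"hand":-1},
    {"dx":0,"dy":0,"dz":0,"wx":0,"wy":0,"wz":0,"hand":-1},
    {"dx":0,"dy":0,"dz":0,"wx":0,"wy":0,"wz":0,"hand":-1}
  ],
  "force": 12
}}

```text
time: 40.4
tcp_pos: [0.5767, 0.3019, 0.1103]
orientation: [[0.001, 0.982, -0.191], [0.001, -0.191, -0.982], [-1.0, 0.001, -0.002]]
ft_force: [0.3, 4.0, 4.0]
grip_width: 0.0123
```

Request:
{"api": "drive_tool", "payload": {
  "increments": [
    {"dx":0,"dy":-0.9,"dz":0,"wx":0,"wy":0,"wz":0,"hand":-1},
    {"dx":0,"dy":-0.9,"dz":0,"wx":0,"wy":0,"wz":0,"hand":-1},
    {"dx":0,"dy":-0.9,"dz":0,"wx":0,"wy":0,"wz":0,"hand":-1},
    {"dx":0,"dy":-0.9,"dz":0,"wx":0,"wy":0,"wz":0,"hand":-1},
    {"dx":0,"dy":-0.9,"dz":0,"wx":0,"wy":0,"wz":0,"hand":-1},
    {"dx":0,"dy":-0.9,"dz":0,"wx":0,"wy":0,"wz":0,"hand":-1},
    {"dx":0,"dy":-0.9,"dz":0,"wx":0,"wy":0,"wz":0,"hand":-1},
    {"dx":0,"dy":-0.9,"dz":0,"wx":0,"wy":0,"wz":0,"hand":-1},
    {"dx":0,"dy":-0.9,"dz":0,"wx":0,"wy":0,"wz":0,"hand":-1},
    {"dx":0,"dy":-0.9,"dz":0,"wx":0,"wy":0,"wz":0,"hand":-1},
    {"dx":0,"dy":-0.6,"dz":0,"wx":0,"wy":0,"wz":0,"hand":-1},
    {"dx":0,"dy":0,"dz":0,"wx":0,"wy":0,"wz":0,"hand":-1}
  ]
}}

```text
time: 41.6
tcp_pos: [0.4812, 0.3205, 0.1103]
orientation: [[0.001, 0.982, -0.19], [0.002, -0.19, -0.982], [-1.0, 0.0, -0.002]]
ft_force: [-0.5, 6.7, 5.6]
grip_width: 0.0121
```

Request:
{"api": "drive_tool", "payload": {
  "increments": [
    {"dx":0,"dy":-0.3,"dz":-0.1,"wx":0,"wy":0,"wz":0,"hand":-1},
    {"dx":0,"dy":-0.3,"dz":0,"wx":0,"wy":0,"wz":0,"hand":-1},
    {"dx":0,"dy":0,"dz":0,"wx":0,"wy":0,"wz":0,"hand":-1}
  ]
}}

```text
time: 41.9
tcp_pos: [0.4779, 0.3213, 0.1104]
orientation: [[0.004, 0.982, -0.19], [-0.0, -0.19, -0.982], [-1.0, 0.004, -0.001]]
ft_force: [9.9, -2.3, 3.5]
grip_width: 0.0115
```

Request:
{"api": "drive_tool", "payload": {
  "increments": [
    {"dx":0,"dy":0,"dz":0,"wx":0,"wy":0,"wz":0,"hand":-0.5},
    {"dx":0,"dy":0,"dz":0,"wx":0,"wy":0,"wz":0,"hand":-0.3},
    {"dx":0,"dy":0,"dz":0,"wx":0,"wy":0,"wz":0,"hand":-0.3},
    {"dx":-3,"dy":0,"dz":0,"wx":0,"wy":0,"wz":0,"hand":-0.3},
    {"dx":-4,"dy":0,"dz":0,"wx":0,"wy":0,"wz":0,"hand":-0.3},
    {"dx":-2,"dy":-3,"dz":4,"wx":0,"wy":0,"wz":0,"hand":-0.3},
    {"dx":0,"dy":-3,"dz":4,"wx":0,"wy":0,"wz":0,"hand":-0.3},
    {"dx":0,"dy":-3,"dz":4,"wx":0,"wy":0,"wz":0,"hand":-0.3},
    {"dx":0,"dy":0,"dz":4,"wx":0,"wy":0,"wz":0,"hand":-0.3},
    {"dx":0,"dy":0,"dz":4,"wx":0,"wy":0,"wz":0,"hand":-0.3},
    {"dx":0,"dy":0,"dz":0,"wx":0,"wy":0,"wz":0,"hand":-0.3}
  ]
}}

```text
time: 43.0
tcp_pos: [0.3499, 0.1413, 0.1977]
orientation: [[-0.003, 0.981, -0.193], [-0.002, -0.193, -0.981], [-1.0, -0.002, 0.002]]
ft_force: [-0.2, 0.5, -0.6]
grip_width: 0.032
```

```bash
python3 - <<'E'
from look import *
st()
c=shot('side','s27');cv2.imwrite('pics/s27c.png',cv2.resize(c['pixels'][240:400,150:350],None,fx=3.9,fy=3.7,interpolation=cv2.INTER_CUBIC))
c=shot('top','t27');cv2.imwrite("pics/t27c.png",cv2.resize(c["pixels"][100:280,150:480],None,fx=2.4,fy=2.4,interpolation=cv2.INTER_CUBIC))
W=cloud(c)
m=(W[...,2]>.114)&(W[...,2]<.14)&(W[...,0]>.42)&(W[...,0]<.66)&(W[...,1]>.26)&(W[...,1]<.4)
vv,uu=np.nonzero(m);Q=onplane(c,np.c_[uu,vv],.128)[:,:2];print("fin",len(Q),Q.mean(0),np.linalg.norm(Q.mean(0)-[.5751,.3004]))
im=rect(c,.056,.61,.69,-.2,-.02,.0005)
H,S,V=cv2.split(cv2.cvtColor(im,cv2.COLOR_BGR2HSV));m=((S<90)&(V>150)).astype(np.uint8)
m=cv2.morphologyEx(m,cv2.MORPH_OPEN,np.ones((5,5),np.uint8));k,l,s,ce=cv2.connectedComponentsWithStats(m)
print([(round(-.02-ce[i][0]*.0005,4),round(.69-ce[i][1]*.0005,4)) for i in range(1,k) if 60<s[i,4]<500])
im=rect(c,.05,.41,.69,.2,.42,.0005);cv2.imwrite("pics/t27s.png",cv2.resize(im,None,fx=1.05,fy=1.05))
E
```

```text
t 43.0 tcp [0.3499 0.1413 0.1977] w 32.0mm F [-0.2  0.5 -0.6] q6 123
fin 87 [0.47617194 0.31727178] 0.10035645934528048
[(np.float64(-0.1556), np.float64(0.6662)), (np.float64(-0.1232), np.float64(0.6665)), (np.float64(-0.0528), np.float64(0.6631)), (np.float64(-0.087), np.float64(0.6637)), (np.float64(-0.1213), np.float64(0.6605)), (np.float64(-0.1557), np.float64(0.6398)), (np.float64(-0.1217), np.float64(0.6378)), (np.float64(-0.0532), np.float64(0.6369)), (np.float64(-0.0874), np.float64(0.6372)), (np.float64(-0.035), np.float64(0.635)), (np.float64(-0.0237), np.float64(0.63))]
```

View pics/s27c.png

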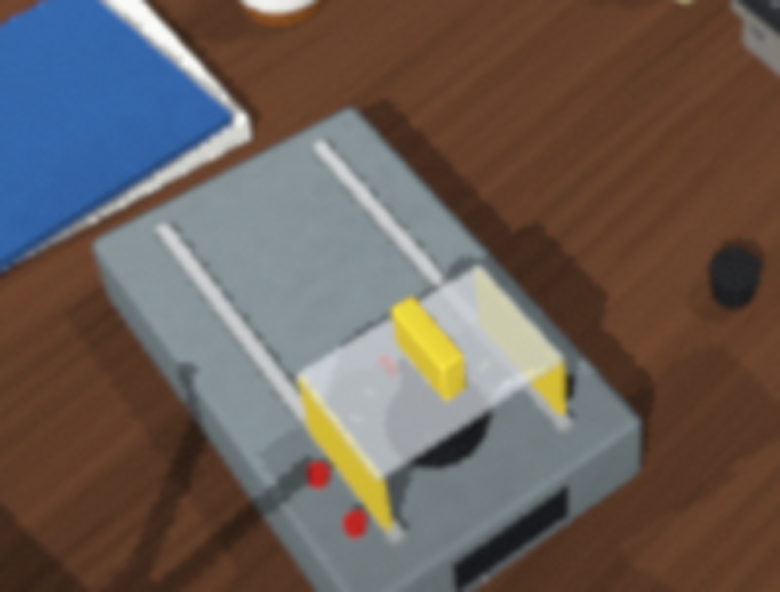

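View pics/t27c.png

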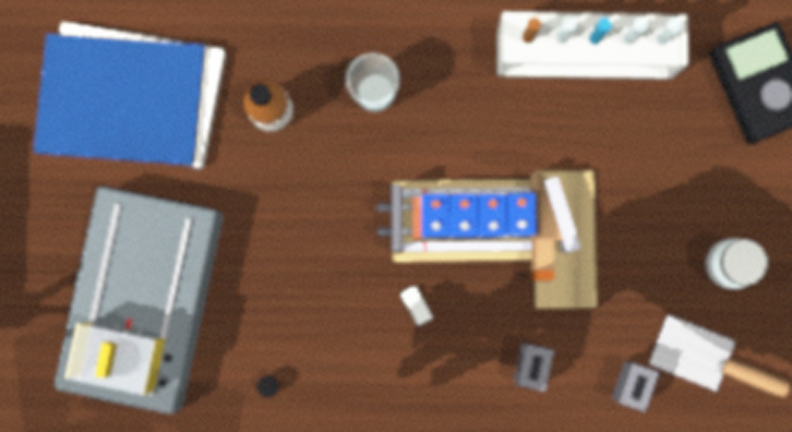

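View pics/t27s.png

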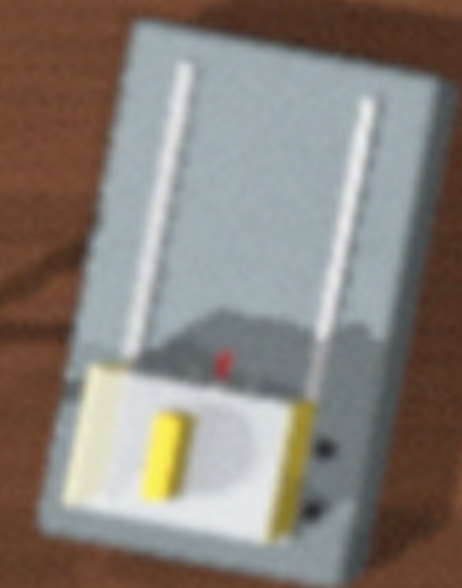

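```bash
python3 -c "
from plant import robot
print(robot.finish_job())"
```

```text
the job is handed in; nothing more can be done
None
```

The pack is built and clamped, the knob is on its mark, and the guard is closed over it. I handed the job in at about 43 s, with the arm clear of everything.

- **Pack:** All four blue cells on the bench stand in the row with terminals up, so no blanks were needed. The wedge went in by pushes on its tab's end face, peaking at about 17 N.
- **Spring plate:** The cell beside the plate moved back about 7 mm, judged by its terminals in the top camera, against 5 mm needed. It had not moved when I measured again after the knob and guard work, so the pack holds by itself.
- **Knob:** I turned it about 55° clockwise. The pointer then lay within about 2° of the red mark, roughly 1 mm at its tip.
- **Guard:** It slid 100 mm before the arm met about 10 N, which I took as its stop. The fin then sat about 2 mm from the knob's axis in the top view. I had no direct reading of its travel.
- **Other objects:** I never went near the beaker, amber bottle or jar, and all three still stand in the last picture. I compared them by eye and did not measure them.

One blank was shifted a few centimetres while I worked on the cells; it still stands on the bench. The depth-based bar direction was noisier after the turn (about −16°), because the point cloud it came from was larger than the bar. I relied on the gripper's angle (−10.5°) and the pointer in the picture instead.

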